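Draw the press plate from a cacao press with a bayonet puller

TASK

The slotted steel press plate is stuck down in the pot of the little cacao press. Take from the rack the puller whose cross-bar foot fits the plate's slot, put it in, turn it clockwise (seen from above) until it is locked, draw the plate straight up out of the pot, and set it down flat and gently in the low wooden tray with the puller still locked in it. Move the plate only with the puller, never with the fingers, keep it level, and leave the other two tools hanging and the jar, bowl and spoon where they are.

Things in the scene. Friction and masses are not known exactly. Their poses are not given: they have to be found in the camera images.
- rack: Fixed low wooden rack, 350 mm wide (its y); x points away from its open side. Origin: on the table under the middle fork; forks at y = -100, 0, 100 mm. A tool hangs by its collar on a fork, shaft at x = -12 mm: lift it 6 to 10 mm, then draw it level along the rack's -x by 60 mm or more. Nothing on the rack itself is higher than the prongs' lips (143 mm).
- fork (a point): Tip of the middle fork, at rack x = -37 mm, y = 0, 140 mm above the table (the prongs' top). Each fork is two steel prongs, 17 mm apart, running from the rear rail at x = 35 mm to this tip along the rack's x, with a 3 mm high lip at the tip.
- puller_handle (a point): Centre of the T-handle of the right tool, the puller: steel, 156 mm tall, 0.22 kg (varies 20 percent), hanging in any of the forks. Handle: bar 60 mm long (the point's y, roughly the rack's y), 12 mm wide (x), 14 mm high (z, up the shaft). Shaft 14 mm thick; collar 32 mm across, 35 to 41 mm below this point.
- puller_foot (a point): Middle of the underside of the puller's foot, 149 mm below the handle's centre. The lowest 45 mm of the shaft are a nose 19 mm thick; through it, centred 6 mm above this point and parallel to the handle, goes a cross-bar 38 mm tip to tip, 8 mm thick.
- puller: The same puller; origin as puller_foot, y along its handle and cross-bar, z up the shaft.
- longbar_handle (a point): A press tool like the others (steel shaft, 60 mm T-handle, collar), hanging in another fork; leave it. Its foot cross-bar is 60 mm tip to tip: too long for the plate. This point: centre of its handle.
- tamper_handle (a point): A press tool like the others (steel shaft, 60 mm T-handle, collar), hanging in another fork; leave it. Its foot is a flat disc 48 mm across. This point: centre of its handle.
- press: Fixed cacao press: base plate 120 x 220 x 12 mm, steel pot in the middle (84 mm outside, 68 mm bore, inner floor 22 mm above the table), two tie rods 16 mm across, 125 mm tall, at y = -85 and +85 mm. Origin: on the table under the pot's axis.
- pot_rim (a point): Centre of the pot's mouth, 66 mm above the table. Three sprung rubber segments in the bore hold the plate with a drag of some 4 to 9 N, which ends once the plate has risen about 25 mm.
- plate: Steel press plate, a hollow puck 64 mm across, 30 mm tall, about 0.4 kg (varies 20 percent), in the pot at the start, its top 14 mm below the rim. Origin: centre of its underside; z up; y along the slot in its top.
- plate_face (a point): Centre of the plate's top face. The top is 8 mm thick, with a slot 13 mm wide, 45 mm long (along y), widened in the middle to about 20 to 23 mm for the nose. Below it a cavity 16 mm high, 45 mm across. The cross-bar goes in with the handle along y.
- plate_socket (a point): Centre of the cavity's floor, 24 mm below the top face, 6 mm above the underside. With the foot 1 to 5 mm above this floor the puller turns clockwise (from above) some 85 degrees to a stop; 70 to 80 is plenty; the other way, stops block it too soon. Lifting then brings the cross-bar up under the top and the plate comes along.
- tray: Fixed wooden tray 170 x 170 mm, rim 20 mm tall, wall 6 mm. Origin: centre of its underside, on the table.
- tray_in (a point): Centre of the tray's inner floor, 6 mm above the table.
- jar_mid (a point): Centre of a loose amber glass jar, 64 mm across and 115 mm tall, standing between the press and the tray; leave it.
- bowl_mid (a point): Centre of a loose terracotta bowl, 100 mm across, 45 mm tall; leave it.
- spoon_grip (a point): Handle of a loose wooden spoon, 200 mm long, lying on the table; leave it.
Mind the look-alikes: they are no part of the job. What is shaped like the puller but orange or yellow is not meant.

How it is judged:
On the way, in this order (a step that is already met when the one before it is completed fails the run):
1. the puller's foot is in the plate's cavity and turned at least 52 degrees from the slot, the plate still down in the pot (distance between puller_foot and plate_socket below 0.016 m and angle between the y axis of puller and the y axis of plate, either way round above 0.9 rad and distance of plate from where it was at the start of the episode below 0.012 m), for 0.2 s.
2. the plate, locked to the puller, is drawn level straight up, clear of the rim and within 15 mm of the pot's axis (distance between puller_foot and plate_socket below 0.016 m and angle between the y axis of puller and the y axis of plate, either way round above 0.9 rad and z of plate in the frame of pot_rim above 0.002 m and horizontal distance between plate and pot_rim below 0.015 m and angle between plate's own z axis and vertical below 0.2 rad), for 0.1 s.
At the end, for the whole second after the job is handed in: The plate lies flat (within 4 deg) and still on the tray floor, within 60 mm of its centre along each side, the puller standing in it (lean under 20 deg), still turned 52 deg or more from the slot; the other two tools, jar, bowl and spoon within 30 mm of where they were (x of plate_face in the frame of tray_in between -0.06 and 0.06 m and y of plate_face in the frame of tray_in between -0.06 and 0.06 m and distance between puller_foot and plate_socket below 0.016 m and angle between the y axis of puller and the y axis of plate, either way round above 0.9 rad and z of plate in the frame of tray_in below 0.004 m and angle between plate's own z axis and vertical below 0.07 rad and angle between puller's own z axis and vertical below 0.35 rad and linear speed of plate below 0.02 m/s and linear speed of puller below 0.03 m/s and distance of each of longbar_handle, tamper_handle, jar_mid, bowl_mid, spoon_grip from where it was at the start of the episode below 0.03 m); the robot touches nothing.
It fails at once if another tool, the jar, bowl or spoon is disturbed (moved more than 40 mm) (distance of any of longbar_handle, tamper_handle, jar_mid, bowl_mid, spoon_grip from where it was at the start of the episode above 0.04 m).
It fails at once if the fingers press on the plate with more than 3 N (contact force between the fingers and plate above 3 N).
It fails at once if the plate tips by more than 25 degrees (angle between plate's own z axis and vertical above 0.44 rad).
It fails at once if the plate is dropped into the tray (faster than 0.6 m/s close above it) (x of plate_face in the frame of tray_in between -0.06 and 0.06 m and y of plate_face in the frame of tray_in between -0.06 and 0.06 m and z of plate in the frame of tray_in below 0.05 m and linear speed of plate above 0.6 m/s).
It also fails if it takes over 61 s, if anything falls off the work surface, if the arm or the gripper's body presses on something with over 40 N, if the wrist force passes 120 N, or if a joint passes its speed limit or range.

ROBOT

A 7-joint arm with a two-finger parallel gripper is mounted at the origin on the work surface. World frame = base frame: x ahead of the robot, y to its left, z up, the work surface at z = 0. Lengths are in m, angles in rad, forces in N, time in s.
With the tool pointing down it reaches from about 0.425 to 0.925 m from the base axis. Payload 6.8 kg.
Tool frame: the origin (TCP) lies at the very end of the fingers, on their centre line; the grasp point (between the pads) lies 19 mm behind it; y points along the fingers, x is the direction in which the jaws open and shut, and the axes are right-handed (so a half turn about y gives the same grasp; the last joint's range is limited). The gripper opens to 85 mm and grips with 20 to 120 N. Pads are 22 mm wide; open, the fingers measure 114 mm over their backs; the gripper's body (76 mm by 85 mm) begins 54 mm behind the grasp point. The pads swing forward as they close: fully open they stand 13 mm farther back than shut.
Start: joints at [-1.309, 0.477, 0.022, 1.555, -0.011, 1.109, -0.083], TCP at [0.244, 0.629, 0.231] pointing down, gripper open.
Joint ranges: [-2.96, 2.96], [-0.34, 2.1], [-1.41, 1.46], [0.24, 2.44], [-1.37, 4.51], [0.17, 1.92], [-2.96, 2.96]. Speed limits (rad/s): [2.39, 2.39, 3.14, 3.14, 3.14, 3.14, 3.14].

INTERFACE

Orientations are given as a rotation vector (axis times angle).
In Python, from bench import r, imaging gives the robot as it stands.
- The arm moves only by the shell command python3 -m jog 'ROWS' [FORCE]. ROWS is text: rows parted by semicolons, each of 7 numbers parted by spaces: the turn, a rotation vector about the tool's x, y, z in degrees, then the shift along the tool's x, y, z in mm, then the opening, from 0 (shut) to 1 (fully open). A call has exactly 5 rows; each row shifts and turns the commanded pose from where the row before left it, along the tool's axes as they then stand; what a row does not reach is not made up. A row lasts 1/12 s, in which the tool goes at most 41.7 mm and 7.16 degrees, less where a joint would pass 70% of its speed; a pose out of reach is approached as far as the arm can. A call with a gripper value outside its range is refused whole. The fingers move at their own pace and stop on an object; FORCE is the grip in N (left out, the last holds). Time passes only in rows, so rows that do not move let the fingers close, or fill a call up. It gives the time, the measured TCP pose, the force and the opening at its end, in the units of the state.
- r.get_obs(): the state, without advancing time (a new reading comes with each control period).
- imaging.grab_frame(name): name is "scene" or "side" or "wrist"; returns a dict with "color" (400x640x3 uint8, red, green, blue), "z_map" (400x640 float32, m along the optical axis (not along the pixel's ray), 0 where there is no reading), "fx", "fy", "cx", "cy" (pixels), "k1" (the pictures are not rectified: a ray, as slopes to the right and down, at radius r is drawn at 1 + k1 r^2 times it, then the intrinsics apply), "world_to_cam" (4x4, takes a point from world to camera coordinates); the wrist camera has in their place "hand_eye" (4x4, takes a point from camera to tool coordinates, whose origin is the TCP and whose axes are the tool frame's). Camera axes: x right, y up, looking along -z (the intrinsics and any distortion apply to the point x, -y, -z); pixel columns grow to the right and rows downward; lengths in m; the calibration is good to about 2 mm. A picture is of the moment at which its call begins: read the wrist's pose just before it.
- r.hand_in(): hands the job in, once; it reports no verdict.
The state is a dict: "clock": time; "joints": joint angles; "qvel": joint speeds; "tau": joint torques, N m; "tcp_pos": TCP position; "orientation": TCP orientation; "contact_force": force on the tool from outside, world axes, zero at the start; "moment": the same for the moment, N m; "grip_width": finger opening in m.
Only numpy, scipy, OpenCV 4.12 (cv2) and the standard library are available. Lean on these libraries where they do the work, as an engineer would, in place of code of your own. Each camera call takes 0.05 s, during which the arm holds its last target.

## Working session

There is one attempt and no reset: what is moved stays moved. The work goes in short steps, Python scripts to look and compute and a shell command to move; the robot and the scene stay as the last step left them, time stands still between calls to the robot, and variables do not carry over. Pictures are saved under pics/ and viewed, and the job is handed in when it is done.

```bash
ls; mkdir -p pics
python3 - <<'E'
from bench import r, imaging
import cv2,numpy as np
o=r.get_obs()
for k,v in o.items(): print(k,np.round(v,4))
for n in ["scene","side","wrist"]:
    f=imaging.grab_frame(n); cv2.imwrite(f"pics/{n}0.png",f["color"][:,:,::-1])
    np.savez(f"{n}0.npz",**f)
    print(n,f["fx"],f["fy"],f["cx"],f["cy"],f["k1"]); print(np.round(f.get("world_to_cam",f.get("hand_eye")),4).tolist())
E
```

```text
pics
clock 0.0
joints [-1.3091  0.4778  0.0224  1.5565 -0.0115  1.1093 -0.0831]
qvel [-0.0012 -0.0007 -0.0019  0.0005  0.0002  0.      0.001 ]
tau [ 1.00000e-04 -5.96450e+01  1.60800e+00 -2.81206e+01  1.24000e-02
  9.50000e-03  0.00000e+00]
tcp_pos [0.2438 0.6288 0.2303]
orientation [-1.3629 -0.9316  0.9339]
contact_force [0.2374 1.2861 0.7458]
moment [ 0.0009 -0.0311 -0.0389]
grip_width 0.0851
scene 365.0488948748221 365.0488948748221 315.28291031290183 202.85937394355136 -0.04414194279841613
[[0.7916, 0.6111, -0.0034, -0.5077], [-0.5166, 0.6721, 0.5304, 0.2486], [0.3264, -0.4181, 0.8477, -1.111], [0.0, 0.0, 0.0, 1.0]]
side 375.17807684714495 375.17807684714495 314.70282995518255 199.27356649002778 -0.06282078179180701
[[-0.9583, -0.2858, 0.0032, 0.6151], [0.1528, -0.5031, 0.8506, -0.2152], [-0.2415, 0.8156, 0.5258, -0.966], [0.0, 0.0, 0.0, 1.0]]
wrist 302.5937405332521 302.5937405332521 320.6996722773059 202.2403366779786 0.0009407251661627169
[[1.0, -0.0001, 0.0, 0.0002], [0.0001, 0.307, -0.9517, -0.1424], [0.0001, 0.9517, 0.307, 0.0795], [0.0, 0.0, 0.0, 1.0]]
```

View pics/scene0.png

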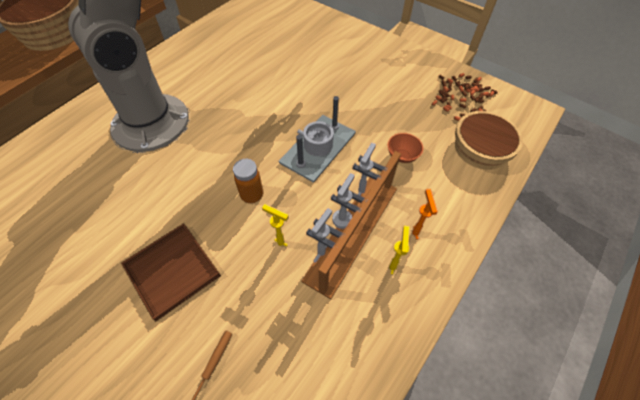

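View pics/side0.png

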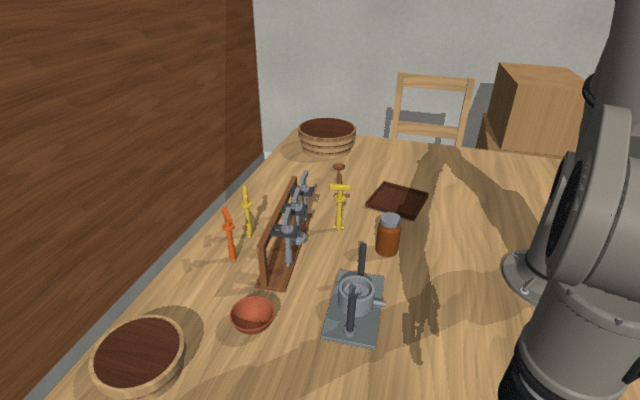

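View pics/wrist0.png

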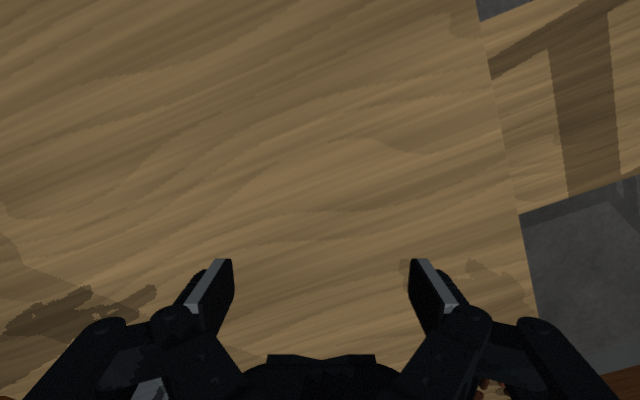

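```bash
cat > h.py <<'E'
import numpy as np, cv2
from scipy.spatial.transform import Rotation as R
from bench import r, imaging
def T_tool():
    o=r.get_obs(); T=np.eye(4); T[:3,:3]=R.from_rotvec(o["orientation"]).as_matrix(); T[:3,3]=o["tcp_pos"]; return T
def grab(name,tag):
    T=T_tool(); f=dict(imaging.grab_frame(name))
    f["c2w"]=np.linalg.inv(f["world_to_cam"]) if "world_to_cam" in f else T@f["hand_eye"]
    np.savez(tag+".npz",**f); cv2.imwrite(f"pics/{tag}.png",f["color"][:,:,::-1]); return f
def load(tag):
    f=dict(np.load(tag+".npz"))
    if "c2w" not in f:
        f["c2w"]=np.linalg.inv(f["world_to_cam"])
    return f
def slopes(f,u,v):
    d=np.array([(u-f["cx"])/f["fx"],(v-f["cy"])/f["fy"]],float); s=d.copy()
    for _ in range(20): s=d/(1+f["k1"]*(s**2).sum(0))
    return s
def p2w(f,u,v,z=None):
    """pixel->world using depth, or plane z"""
    s=slopes(f,u,v); ray=np.array([s[0],-s[1],-1.0]); M=f["c2w"]
    if z is None:
        d=f["z_map"][int(round(v)),int(round(u))]; return M[:3,:3]@(ray*d)+M[:3,3]
    w=M[:3,:3]@ray; o=M[:3,3]; return o+w*(z-o[2])/w[2]
def cloud(f):
    v,u=np.mgrid[0:400,0:640]; s=slopes(f,u.ravel()*1.0,v.ravel()*1.0)
    d=f["z_map"].ravel(); P=np.stack([s[0]*d,-s[1]*d,-d]); M=f["c2w"]
    W=(M[:3,:3]@P).T+M[:3,3]; W[d==0]=np.nan
    return W.reshape(400,640,3)
def w2p(f,P):
    c=np.linalg.inv(f["c2w"]); q=c[:3,:3]@np.asarray(P,float)+c[:3,3]; s=np.array([q[0]/-q[2],-q[1]/-q[2]])
    s=s*(1+f["k1"]*(s**2).sum()); return s[0]*f["fx"]+f["cx"],s[1]*f["fy"]+f["cy"]
def zoom(f,u0,v0,u1,v1,k,name):
    c=cv2.resize(f["color"][v0:v1,u0:u1,::-1],None,fx=k,fy=k,interpolation=cv2.INTER_CUBIC)
    for u in range(u0,u1):
        if u%20==0: cv2.putText(c,str(u),((u-u0)*k,8),0,.3,(0,0,255)); cv2.line(c,((u-u0)*k,8),((u-u0)*k,13),(0,0,255))
    for v in range(v0,v1):
        if v%20==0: cv2.putText(c,str(v),(0,(v-v0)*k),0,.3,(0,0,255))
    cv2.imwrite(f"pics/{name}.png",c)
E
python3 - <<'E'
from h import *
f=load("scene0"); zoom(f,260,80,440,300,4,"sz") if 0 else zoom(f,270,85,430,225,4,"sz1"); zoom(f,280,170,420,300,4,"sz2"); 
g=load("side0"); zoom(g,220,150,400,290,4,"dz1"); zoom(g,300,230,400,350,4,"dz2")
for n,z in(("scene0",f),("side0",g)):
  W=cloud(z); m=np.isfinite(W[...,0]); print(n, m.mean())
for u,v in((318,135),(318,135),(245,180),(405,147),(170,270),(215,355),(322,220),(345,187),(367,155)):
    print(u,v,np.round(p2w(f,u,v),3))
E
```

```text
scene0 0.9959296875
side0 0.99601953125
318 135 [0.461 0.247 0.031]
318 135 [0.461 0.247 0.031]
245 180 [ 0.446 -0.022  0.098]
405 147 [0.674 0.377 0.011]
170 270 [ 0.426 -0.28   0.004]
215 355 [ 0.651 -0.347  0.019]
322 220 [ 0.688 -0.038  0.187]
345 187 [0.679 0.052 0.189]
367 155 [0.668 0.152 0.187]
```

View pics/sz1.png

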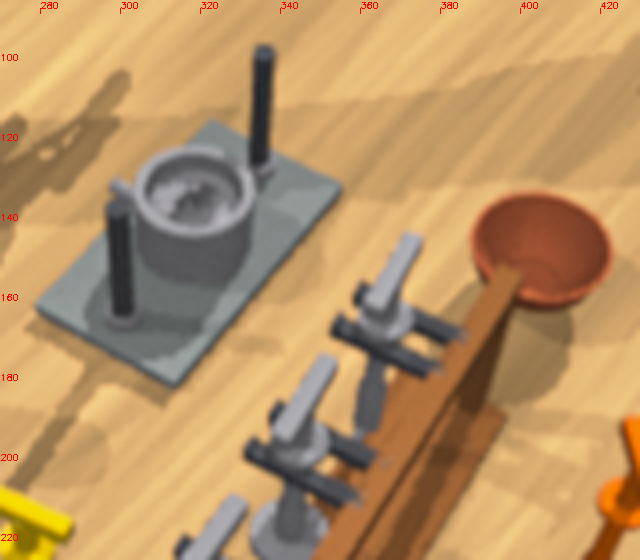

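View pics/sz2.png

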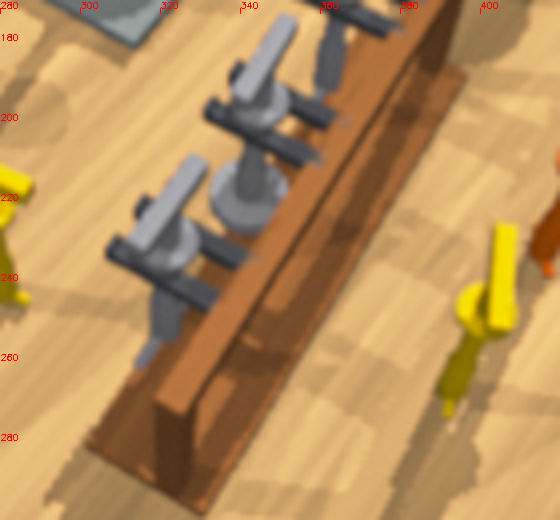

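View pics/dz1.png

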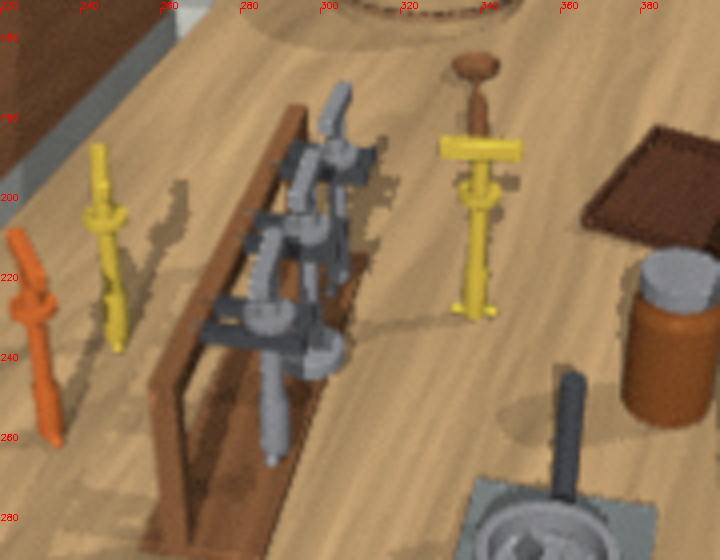

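View pics/dz2.png

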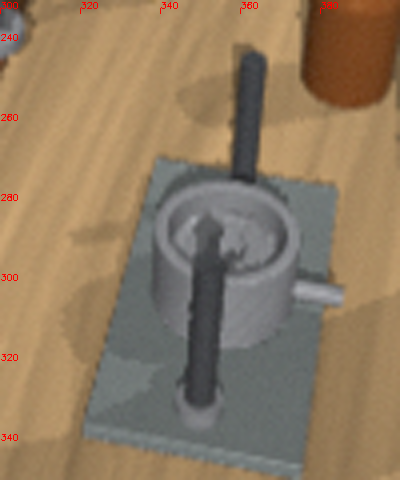

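Run:
```python
from h import *
f=load("scene0"); g=load("side0"); A=cloud(f);B=cloud(g)
for n,W in(("scene",A),("side",B)):
  P=W.reshape(-1,3); P=P[np.isfinite(P[:,0])]
  for c in((.688,-.045),(.679,.052),(.668,.152)):
    Q=P[(P[:,2]>.180)&(P[:,2]<.195)&(np.hypot(P[:,0]-c[0],P[:,1]-c[1])<.05)]
    if len(Q)<4: print(n,c,len(Q));continue
    m=Q.mean(0); u=np.linalg.svd((Q-m)[:,:2])[2][0]; t=(Q-m)[:,:2]@u
    print(n,c,len(Q),np.round(m,4),"yaw",np.degrees(np.arctan2(-u[0],u[1])),"ext",t.min(),t.max(), "mid",(m[:2]+u*(t.min()+t.max())/2).round(4))
  # feet
  for c in((.688,-.045),(.679,.052),(.668,.152)):
    for lo,hi in((.028,.036),(.036,.046),(.046,.06),(.06,.09)):
      Q=P[(P[:,2]>lo)&(P[:,2]<hi)&(np.hypot(P[:,0]-c[0],P[:,1]-c[1])<.045)&(P[:,0]<c[0]+.03)]
      if len(Q): print(n,c[1],lo,len(Q),"x",Q[:,0].min().round(3),Q[:,0].max().round(3),"y",Q[:,1].min().round(3),Q[:,1].max().round(3))
  # rim
  Q=P[(abs(P[:,2]-.066)<.004)&(np.hypot(P[:,0]-.46,P[:,1]-.25)<.07)]
  if len(Q)>5:
    M=np.c_[2*Q[:,:2],np.ones(len(Q))]; s=np.linalg.lstsq(M,(Q[:,:2]**2).sum(1),rcond=None)[0]; print("rim",len(Q),s[:2],np.sqrt(s[2]+s[0]**2+s[1]**2),Q[:,2].mean())
```

```text
scene (0.688, -0.045) 193 [ 0.6882 -0.04    0.1874] yaw -175.2175561846069 ext -0.032074599446602126 0.027685071483143305 mid [ 0.688  -0.0378]
scene (0.679, 0.052) 161 [0.6764 0.0595 0.1876] yaw -171.71407177209343 ext -0.03180514884133335 0.027776545110538665 mid [0.6761 0.0614]
scene (0.668, 0.152) 138 [0.6665 0.1583 0.1874] yaw -169.962299765504 ext -0.03185736295143877 0.02777225013119148 mid [0.6661 0.1603]
scene -0.045 0.036 40 x 0.68 0.697 y -0.067 -0.021
scene -0.045 0.046 24 x 0.68 0.696 y -0.047 -0.033
scene -0.045 0.06 57 x 0.68 0.696 y -0.047 -0.034
scene 0.052 0.028 5 x 0.657 0.689 y 0.038 0.046
scene 0.052 0.036 86 x 0.652 0.695 y 0.038 0.086
scene 0.052 0.046 130 x 0.653 0.695 y 0.039 0.084
scene 0.052 0.06 60 x 0.667 0.685 y 0.051 0.067
scene 0.152 0.036 22 x 0.658 0.675 y 0.145 0.164
scene 0.152 0.046 21 x 0.661 0.674 y 0.151 0.162
scene 0.152 0.06 59 x 0.658 0.674 y 0.151 0.164
rim 234 [0.47448608 0.23792927] 0.04026010152554694 0.06560502192701388
side (0.688, -0.045) 61 [ 0.6856 -0.0311  0.1873] yaw 2.3738328778185505 ext -0.033316406949958126 0.02551034925473567
[... 191 characters left out ...]
657 0.1875] yaw 9.48372110230979 ext -0.03617428316155351 0.027275762241450875 mid [0.6649 0.1613]
side -0.045 0.036 28 x 0.679 0.696 y -0.065 -0.007
side -0.045 0.046 15 x 0.679 0.695 y -0.036 -0.027
side -0.045 0.06 11 x 0.679 0.694 y -0.036 -0.029
side 0.052 0.028 10 x 0.653 0.687 y 0.058 0.085
side 0.052 0.036 69 x 0.652 0.696 y 0.038 0.086
side 0.052 0.046 56 x 0.654 0.692 y 0.043 0.086
side 0.052 0.06 23 x 0.666 0.681 y 0.058 0.069
side 0.152 0.028 1 x 0.666 0.666 y 0.177 0.177
side 0.152 0.036 25 x 0.657 0.672 y 0.161 0.18
side 0.152 0.046 29 x 0.657 0.672 y 0.161 0.171
side 0.152 0.06 66 x 0.657 0.672 y 0.156 0.171
rim 302 [0.47304774 0.237137  ] 0.039418996884229 0.06655903923028689
```

```bash
cat > plan.py <<'E'
import sys
from h import *
def plan(pos,yaw=None):
    T=T_tool(); Rt=T[:3,:3]
    if yaw is None: yaw=np.degrees(np.arctan2(Rt[1,0],Rt[0,0]))
    a=np.radians(yaw); x=np.array([np.cos(a),np.sin(a),0]); y=np.array([0,0,-1.]); Rg=np.stack([x,y,np.cross(x,y)],1)
    turn=R.from_matrix(Rt.T@Rg).as_rotvec(degrees=True)
    d=(np.array(pos)-T[:3,3])*1000
    print("now",T[:3,3].round(4),"yaw %.2f"%np.degrees(np.arctan2(Rt[1,0],Rt[0,0])),"tilt %.2f"%np.degrees(np.arccos(-Rt[2,1])),"q",np.round(r.get_obs()["joints"],2))
    print("turn first",turn.round(2),"then shift",(Rg.T@d).round(1),"| shift in current axes",(Rt.T@d).round(1),"world mm",d.round(1))
if __name__=="__main__":
    v=[float(a) for a in sys.argv[1:]]; plan(v[:3],v[3] if len(v)>3 else None)
E
python3 plan.py .474 .238 .21; python3 plan.py .474 .238 .21 9.5; python3 plan.py .474 .238 .21 -170.5
python3 - <<'E'
from h import *
g=load("side0"); zoom(g,330,260,400,320,9,"dz3"); f=load("scene0"); zoom(f,300,115,340,150,16,"sz3")
B=cloud(f).reshape(-1,3);C=cloud(g).reshape(-1,3)
for n,P in(("sc",B),("si",C)):
  P=P[np.isfinite(P[:,0])]
  for nm,c,zl in(("rod",(.474,.238),.115),("jar",(.446,-.022),.1),("bowl",(.674,.377),.035)):
    Q=P[(P[:,2]>zl)&(P[:,2]<zl+.03)&(np.hypot(P[:,0]-c[0],P[:,1]-c[1])<.11)]
    print(n,nm,len(Q),Q.min(0).round(3),Q.max(0).round(3))
    if nm=="rod":
      for s in (Q[Q[:,1]>.238],Q[Q[:,1]<.238]): print(s.mean(0).round(4),len(s))
# tray floor corners & walls
  Q=P[(abs(P[:,2]-.02)<.002)&(np.hypot(P[:,0]-.426,P[:,1]+.28)<.14)]
  rect=cv2.minAreaRect(Q[:,:2].astype(np.float32)); print("tray",len(Q),rect)
  Q=P[(abs(P[:,2]-.012)<.003)&(np.hypot(P[:,0]-.474,P[:,1]-.238)<.14)]
  print("base",cv2.minAreaRect(Q[:,:2].astype(np.float32)))
E
```

```text
now [0.2438 0.629  0.2306] yaw 68.82 tilt 0.08 q [-1.31  0.48  0.02  1.56 -0.01  1.11 -0.08]
turn first [ 0.01  0.   -0.08] then shift [-281.3   20.6 -355.9] | shift in current axes [-281.3   21.  -355.9] world mm [ 230.2 -391.   -20.6]
now [0.2438 0.629  0.2306] yaw 68.82 tilt 0.08 q [-1.31  0.48  0.02  1.56 -0.01  1.11 -0.08]
turn first [ 5.000e-02  5.932e+01 -7.000e-02] then shift [ 162.5   20.6 -423.6] | shift in current axes [-281.3   21.  -355.9] world mm [ 230.2 -391.   -20.6]
now [0.2438 0.629  0.2306] yaw 68.82 tilt 0.08 q [-1.31  0.48  0.02  1.56 -0.01  1.11 -0.08]
turn first [-8.0000e-02 -1.2068e+02 -5.0000e-02] then shift [-162.5   20.6  423.6] | shift in current axes [-281.3   21.  -355.9] world mm [ 230.2 -391.   -20.6]
sc rod 82 [0.462 0.138 0.115] [0.485 0.322 0.127]
[0.47   0.3128 0.1223] 36
[0.4785 0.1449 0.1232] 46
sc jar 419 [ 0.402 -0.031  0.1  ] [0.458 0.025 0.119]
sc bowl 245 [0.633 0.306 0.035] [0.73  0.403 0.048]
tray 610 ((0.428226500749588, -0.2786388099193573), (0.1707754135131836, 0.17258165776729584), 76.76629638671875)
base ((0.47301721572875977, 0.23013576865196228), (0.12158846855163574, 0.21925707161426544), 2.9534130096435547)
si rod 114 [0.461 0.137 0.115] [0.485 0.324 0.129]
[0.4689 0.318  0.124 ] 68
[0.4775 0.1486 0.1231] 46
si jar 285 [ 0.402 -0.032  0.1  ] [0.458 0.028 0.119]
si bowl 449 [0.632 0.301 0.035] [0.73  0.4   0.049]
tray 196 ((0.427415668964386, -0.2760060429573059), (0.1773790866136551, 0.17134401202201843), 76.38204193115234)
base ((0.47357258200645447, 0.23047392070293427), (0.12113215029239655, 0.22381457686424255), 3.079601764678955)
```

View pics/dz3.png

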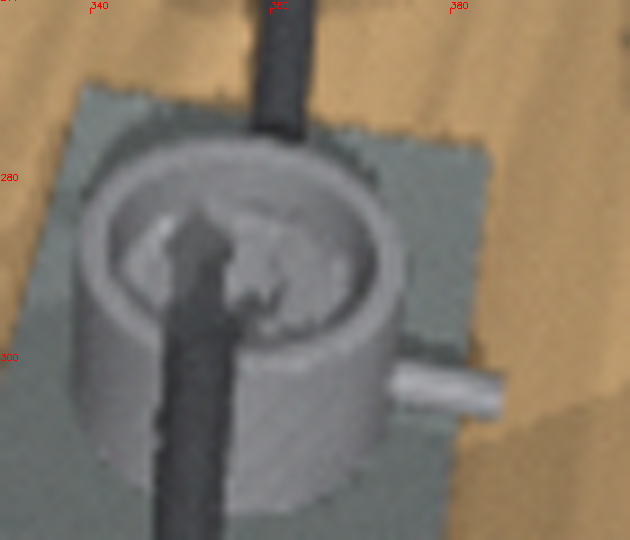

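View pics/sz3.png

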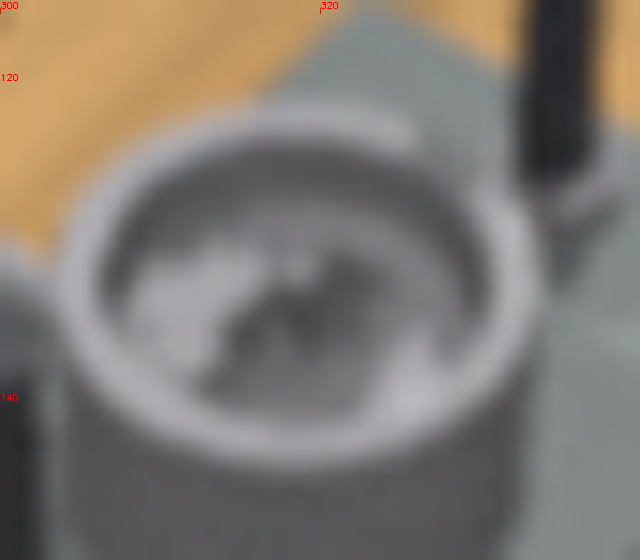

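```bash
python3 -m jog '0 0 0 -19 1.4 -24 1;0 0 0 -19 1.4 -24 1;0 0 0 -19 1.4 -24 1;0 0 0 -19 1.4 -24 1;0 0 0 -19 1.4 -24 1'
python3 -m jog '0 0 0 -19 1.4 -24 1;0 0 0 -19 1.4 -24 1;0 0 0 -19 1.4 -24 1;0 0 0 -19 1.4 -24 1;0 0 0 -19 1.4 -24 1'
python3 -m jog '0 0 0 -19 1.4 -24 1;0 0 0 -19 1.4 -24 1;0 0 0 -19 1.4 -24 1;0 0 0 -19 1.4 -24 1;0 0 0 -19 1.4 -24 1'
python3 -m jog '0 6 0 0 0 0 1;0 6 0 0 0 0 1;0 6 0 0 0 0 1;0 6 0 0 0 0 1;0 6 0 0 0 0 1'
python3 -m jog '0 6 0 0 0 0 1;0 6 0 0 0 0 1;0 6 0 0 0 0 1;0 6 0 0 0 0 1;0 5.3 0 0 0 0 1'
python3 - <<'E'
from h import *
grab("wrist","w1")
E
python3 plan.py .474 .238 .21 9.5
```

```text
clock: 0.57
tcp_pos: [0.322, 0.4959, 0.224]
orientation: [-1.362, -0.932, 0.933]
contact_force: [-0.1, 0.1, -0.0]
grip_width: 0.0854
clock: 0.98
tcp_pos: [0.3995, 0.364, 0.2171]
orientation: [-1.362, -0.932, 0.933]
contact_force: [0.7, 0.0, -0.4]
grip_width: 0.0853
clock: 1.4
tcp_pos: [0.477, 0.2321, 0.2101]
orientation: [-1.362, -0.932, 0.933]
contact_force: [0.7, 0.3, -0.6]
grip_width: 0.0858
clock: 1.82
tcp_pos: [0.4765, 0.2333, 0.2101]
orientation: [-1.506, -0.526, 0.526]
contact_force: [-0.3, 0.3, -0.3]
grip_width: 0.0855
clock: 2.23
tcp_pos: [0.4764, 0.2335, 0.2101]
orientation: [-1.567, -0.126, 0.127]
contact_force: [0.7, 0.3, 0.1]
grip_width: 0.0856
now [0.4764 0.2335 0.2101] yaw 8.94 tilt 0.03 q [-0.88  0.27  0.36  1.94 -0.12  0.95 -0.3 ]
turn first [ 0.01 -0.56 -0.03] then shift [-1.6  0.1  4.8] | shift in current axes [-1.7  0.1  4.8] world mm [-2.4  4.5 -0.1]
```

View pics/w1.png

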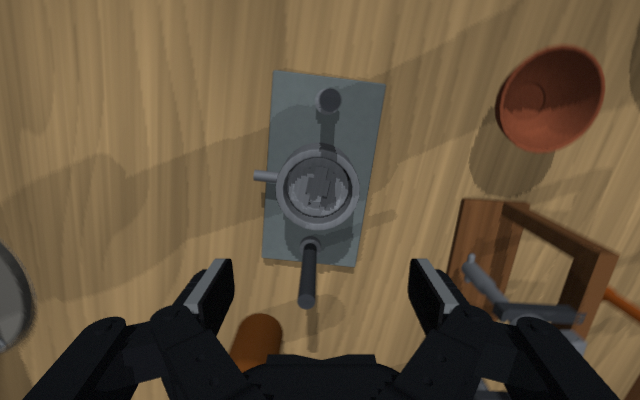

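Run:
```python
from h import *
f=load("w1"); zoom(f,268,140,372,236,6,"w1z")
W=cloud(f);P=W.reshape(-1,3)
m=np.isfinite(P[:,0])&(abs(P[:,2]-.066)<.004)&(np.hypot(P[:,0]-.474,P[:,1]-.234)<.06); Q=P[m]
M=np.c_[2*Q[:,:2],np.ones(len(Q))]; s=np.linalg.lstsq(M,(Q[:,:2]**2).sum(1),rcond=None)[0]; print("rim",len(Q),s[:2],np.sqrt(s[2]+s[0]**2+s[1]**2),Q[:,2].mean())
D=(W[140:236:6,268:372:6,2]*1000); print(np.nan_to_num(D).astype(int))
for z in(.11,):
  Q=P[np.isfinite(P[:,0])&(P[:,2]>.119)&(P[:,2]<.132)&(np.hypot(P[:,0]-.474,P[:,1]-.234)<.12)]
  for s in (Q[Q[:,1]>.238],Q[Q[:,1]<.238]): print(s.mean(0).round(4),s.min(0).round(3),s.max(0).round(3),len(s))
```

```text
rim 1943 [0.47252605 0.23134959] 0.037686293323087885 0.0655145615232678
[[11 11 11 11 12 10 12 12 11 11 13 11 12 12 11 11 13 10]
 [11 12 11 13 11 11 24 42 45 44 32 12 11 10 12 11 10 12]
 [12 11 11 12 13 56 65 65 66 65 66 64 37 10 12 11 11 11]
 [11 12 11 11 64 64 65 50 51 51 65 65 65 44 10 12 12 12]
 [10 12 11 64 65 50 51 51 50 52 52 52 66 66 13 12 13 11]
 [11 12 64 66 50 52 51 51 28 27 52 52 51 65 64 12 11 11]
 [33 32 66 63 52 52 52 52 27 26 53 51 52 49 65 13 12 10]
 [32 31 65 35 50 52 52 27 27 27 26 51 51 52 64 64 11  1]
 [12 11 65 39 51 50 51 26 26 27 27 51 52 52 66 66 12 -1]
 [11 10 66 48 52 52 52 28 28 27 53 52 50 52 65 65 11  0]
 [11 12 65 58 51 52 51 28 28 51 51 51 50 46 64 10 11  0]
 [12 11 65 65 49 50 52 48 43 51 51 51 51 60 66 12 12  0]
 [12 11 11 66 63 50 51 51 51 51 52 45 59 65 65 12 10  0]
 [12 11 12 11 65 65 59 53 48 50 54 62 66 64 11 10  0 -1]
 [12 11 12 13 11 66 64 66 65 65 66 65 11 12 12 12  0  0]
 [11 11 12 12 12 11 11 11 12 10 11 10 12 12 12 11  0  0]]
[0.4682 0.3156 0.1248] [0.46  0.308 0.123] [0.476 0.323 0.127] 409
[0.477  0.1473 0.1241] [0.469 0.137 0.119] [0.485 0.154 0.126] 286
```

View pics/w1z.png

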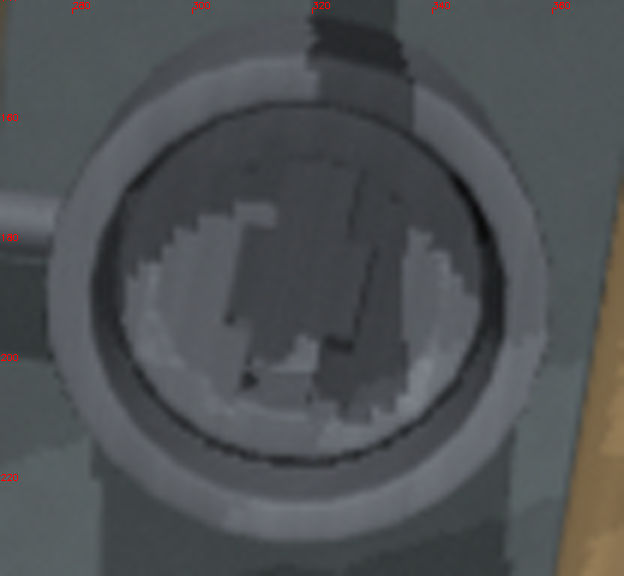

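```bash
cat > slot.py <<'E'
from h import *
def slot(f,c,zt=.052,rad=.027,verbose=True):
    v,u=np.mgrid[0:400,0:640]; s=slopes(f,u.ravel()*1.,v.ravel()*1.); ray=f["c2w"][:3,:3]@np.stack([s[0],-s[1],-np.ones_like(s[0])]); o=f["c2w"][:3,3]
    X=(o[:,None]+ray*((zt-o[2])/ray[2])).T[:,:2]
    Z=cloud(f)[...,2].ravel()
    m=(np.hypot(*(X-c).T)<rad)&(Z<zt-.0045)&np.isfinite(Z)
    lab=cv2.connectedComponentsWithStats(m.reshape(400,640).astype(np.uint8))
    k=1+np.argmax(lab[2][1:,4]); m=(lab[1]==k).ravel(); Q=X[m]
    mu=Q.mean(0); w,V=np.linalg.eigh(np.cov((Q-mu).T)); e=V[:,1]; e=e if e[1]>0 else -e
    t=(Q-mu)@e; n=(Q-mu)@V[:,0]
    print("slot n",len(Q),"centroid",mu.round(4),"yaw(y axis) %.2f"%np.degrees(np.arctan2(-e[0],e[1])),"len",np.percentile(t,[0,1,99,100]).round(4),"wid",np.percentile(n,[1,99]).round(4),"std",t.std().round(4))
    print("mid of ends",(mu+e*(t.min()+t.max())/2).round(4))
    # refine: fit template
    return Q,m
E
python3 - <<'E'
from slot import *
f=load("w1"); c=np.array([.4725,.2313]); Q,m=slot(f,c)
# template fit: slot shape 13x45 rect union circle r 10.75
pix=None
v,u=np.mgrid[0:400,0:640]; s=slopes(f,u.ravel()*1.,v.ravel()*1.); ray=f["c2w"][:3,:3]@np.stack([s[0],-s[1],-np.ones_like(s[0])]); o=f["c2w"][:3,3]
X=(o[:,None]+ray*((.052-o[2])/ray[2])).T[:,:2]; sel=np.hypot(*(X-c).T)<.030; X=X[sel]; M=m[sel]
best=[]
for dx in np.arange(-.005,.0051,.0005):
  for dy in np.arange(-.005,.0051,.0005):
    for yw in np.arange(-20,21,1.):
      a=np.radians(yw); d=X-c-[dx,dy]; ty=d@[-np.sin(a),np.cos(a)]; tx=d@[np.cos(a),np.sin(a)]
      t=((abs(tx)<.0065)&(abs(ty)<.0225))|(np.hypot(tx,ty)<.0107)
      best.append(((t^M).sum(),dx,dy,yw))
best.sort(); print(M.sum(),best[:6])
E
```

```text
slot n 653 centroid [0.4725 0.2318] yaw(y axis) -2.72 len [-0.0218 -0.021   0.0205  0.0213] wid [-0.0109  0.0108] std 0.011
mid of ends [0.4725 0.2315]
653 [(np.int64(100), np.float64(-4.336808689942018e-18), np.float64(-0.0005000000000000039), np.float64(-3.0)), (np.int64(102), np.float64(-4.336808689942018e-18), np.float64(-0.0010000000000000035), np.float64(-2.0)), (np.int64(102), np.float64(-4.336808689942018e-18), np.float64(-0.0005000000000000039), np.float64(-2.0)), (np.int64(103), np.float64(-4.336808689942018e-18), np.float64(-0.0010000000000000035), np.float64(-3.0)), (np.int64(103), np.float64(-4.336808689942018e-18), np.float64(-4.336808689942018e-18), np.float64(-3.0)), (np.int64(103), np.float64(-4.336808689942018e-18), np.float64(-4.336808689942018e-18), np.float64(-2.0))]
```

```bash
python3 plan.py .665 .161 .27 9.5
```

```text
now [0.4764 0.2335 0.2101] yaw 8.94 tilt 0.03 q [-0.88  0.27  0.36  1.94 -0.12  0.95 -0.3 ]
turn first [ 0.01 -0.56 -0.03] then shift [ 174.1  -59.9 -102.6] | shift in current axes [ 175.  -60. -101.] world mm [188.6 -72.5  59.9]
```

```bash
python3 -m jog '0 0 0 0 -30 0 1;0 0 0 0 -30 0 1;0 0 0 30 0 -17 1;0 0 0 30 0 -17 1;0 0 0 30 0 -17 1'
python3 -m jog '0 0 0 30 0 -17 1;0 0 0 30 0 -17 1;0 -0.5 0 25 0 -16 1;0 0 0 0 0 0 1;0 0 0 0 0 0 1'
python3 - <<'E'
from h import *
f=grab("wrist","w2")
P=cloud(f).reshape(-1,3); P=P[np.isfinite(P[:,0])]
for lo,hi in((.183,.193),):
    c=(.666,.161); Q=P[(P[:,2]>lo)&(P[:,2]<hi)&(np.hypot(P[:,0]-c[0],P[:,1]-c[1])<.045)]
    print(len(Q),Q.mean(0), cv2.minAreaRect(Q[:,:2].astype(np.float32)*1000))
E
python3 plan.py .665 .161 .27 9.5
```

```text
clock: 2.7
tcp_pos: [0.5748, 0.1984, 0.2712]
orientation: [-1.565, -0.135, 0.133]
contact_force: [-0.4, 0.1, 0.3]
grip_width: 0.0853
clock: 3.12
tcp_pos: [0.6668, 0.1611, 0.2693]
orientation: [-1.568, -0.136, 0.137]
contact_force: [0.2, 0.4, -0.3]
grip_width: 0.0856
1081 [0.66456857 0.16234289 0.18759934] ((664.8358154296875, 160.86647033691406), (11.451498031616211, 59.93287658691406), 9.778305053710938)
now [0.6657 0.1625 0.2695] yaw 10.04 tilt 0.08 q [-0.62  0.49  0.42  1.5  -0.21  1.19  0.01]
turn first [ 0.01  0.54 -0.08] then shift [-1.  -0.5 -1.3] | shift in current axes [-1.  -0.5 -1.3] world mm [-0.7 -1.5  0.5]
```

View pics/w2.png

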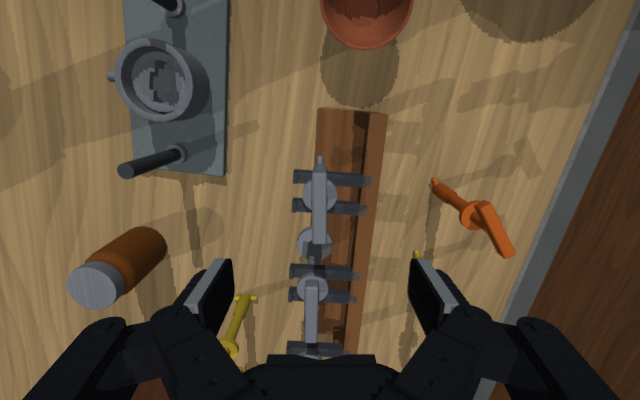

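```bash
python3 -m jog '0 0 0 -1 25 -1.5 1;0 0 0 0 25 0 1;0 0 0 0 25 0 1;0 0 0 0 20 0 1;0 0 0 0 12.5 0 1' 80
python3 plan.py .6648 .1609 .1620 9.8
python3 -m jog '0 0 0 0 0 0 0;0 0 0 0 0 0 0;0 0 0 0 0 0 0;0 0 0 0 0 0 0;0 0 0 0 0 0 0' 80
python3 -m jog '0 0 0 0 0 0 0;0 0 0 0 0 0 0;0 0 0 0 0 0 0;0 0 0 0 0 0 0;0 0 0 0 0 0 0' 80
python3 - <<'E'
from h import *
f=grab("wrist","w3")
E
python3 plan.py .6648 .1609 .1620 9.8
```

```text
clock: 3.58
tcp_pos: [0.6627, 0.1625, 0.1604]
orientation: [-1.566, -0.137, 0.142]
contact_force: [-0.5, -0.4, 0.1]
grip_width: 0.0854
now [0.6627 0.1625 0.1604] yaw 10.18 tilt 0.21 q [-0.59  0.58  0.39  1.62 -0.25  0.99  0.05]
turn first [-0.04  0.38 -0.21] then shift [ 1.8 -1.6 -2. ] | shift in current axes [ 1.8 -1.6 -2. ] world mm [ 2.1 -1.6  1.6]
clock: 4.0
tcp_pos: [0.666, 0.1614, 0.1644]
orientation: [-1.566, -0.139, 0.135]
contact_force: [-0.1, -0.6, -0.0]
grip_width: 0.0257
clock: 4.42
tcp_pos: [0.6657, 0.1613, 0.1641]
orientation: [-1.566, -0.138, 0.136]
contact_force: [-1.1, -0.4, 5.9]
grip_width: 0.0104
now [0.6657 0.1613 0.1641] yaw 10.01 tilt 0.09 q [-0.59  0.58  0.39  1.61 -0.25  1.    0.05]
turn first [-0.03  0.21  0.09] then shift [-1.   2.1 -0.2] | shift in current axes [-1.   2.1 -0.2] world mm [-0.9 -0.4 -2.1]
```

View pics/w3.png

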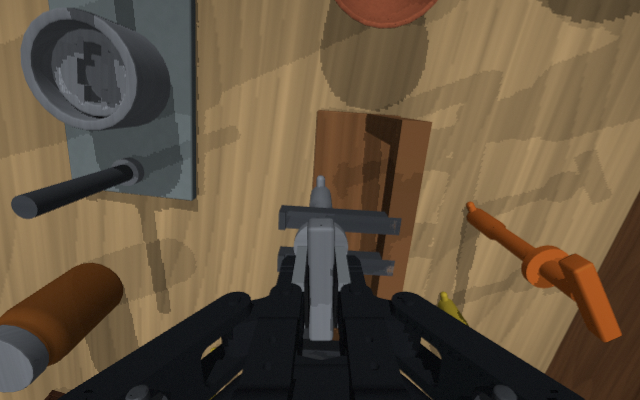

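Run:
```python
from h import *
for n in("scene0","side0","w2"):
  f=load(n); P=cloud(f).reshape(-1,3); P=P[np.isfinite(P[:,0])]
  a=np.radians(6.4); c=np.array([.6648,.1609]); d=P[:,:2]-c; lx=d@[np.cos(a),np.sin(a)]; ly=d@[-np.sin(a),np.cos(a)]
  # rail top: z histogram around lx 40..60
  Q=P[(lx>.03)&(lx<.08)&(ly>-.3)&(ly<.1)&(P[:,2]>.125)&(P[:,2]<.15)]
  print(n,len(Q),Q[:,2].mean() if len(Q) else 0, cv2.minAreaRect(Q[:,:2].astype(np.float32)*1000) if len(Q)>5 else 0)
  for k in(0,):
    Q=(P[:,2]>.134)&(P[:,2]<.147)
    for s in(1,-1):
      m=Q&(lx>-.03)&(lx<.045)&(s*ly>.0083)&(s*ly<.02)
      if m.sum()>10:
        q=np.polyfit(lx[m],ly[m],1); print(" prong",s,m.sum(),"slope deg %.2f"%np.degrees(np.arctan(q[0])),q[1].round(4),lx[m].min().round(3),ly[m].min().round(4),ly[m].max().round(4))
```

```text
scene0 1395 0.13921810128027365 ((718.0340576171875, 65.52964782714844), (25.74647331237793, 349.8381042480469), 5.974300861358643)
 prong 1 89 slope deg 0.21 0.0131 -0.025 0.0084 0.0199
 prong -1 170 slope deg 0.05 -0.0149 -0.025 -0.02 -0.0084
side0 702 0.13864476675097087 ((718.2369995117188, 67.26048278808594), (26.332359313964844, 352.9224853515625), 5.861049175262451)
 prong 1 138 slope deg 0.25 0.0152 -0.024 0.0083 0.0199
 prong -1 66 slope deg 0.32 -0.013 -0.025 -0.0198 -0.0084
w2 4898 0.1390562754004128 ((713.0057983398438, 108.0446548461914), (24.820079803466797, 264.70233154296875), 6.077035427093506)
 prong 1 801 slope deg -0.23 0.0143 -0.025 0.0083 0.02
 prong -1 680 slope deg -0.26 -0.0137 -0.025 -0.0199 -0.0084
```

```bash
python3 -m jog '0 0 0 0 -4 0 0;0 0 0 0 -4 0 0;0 0 0 0 0 0 0;0 0 0 0 0 0 0;0 0 0 0 0 0 0'
python3 -m jog '0 0 0 -8 0 0.5 0;0 0 0 -15 0 1 0;0 0 0 -15 0 1 0;0 0 0 -20 0 1.3 0;0 0 0 -20 0 1.3 0'
python3 -m jog '0 0 0 -20 0 1.3 0;0 0 0 0 -30 0 0;0 0 0 0 -30 0 0;0 0 0 0 -30 0 0;0 0 0 0 -15 0 0'
python3 - <<'E'
from h import *
f=grab("wrist","w4"); g=grab("side","d4"); f=grab("scene","s4")
E
python3 plan.py .4725 .2315 .3
```

```text
clock: 4.88
tcp_pos: [0.6649, 0.1612, 0.1704]
orientation: [-1.567, -0.137, 0.138]
contact_force: [-0.5, -0.5, -1.3]
grip_width: 0.0103
clock: 5.3
tcp_pos: [0.586, 0.1524, 0.1704]
orientation: [-1.567, -0.137, 0.138]
contact_force: [-0.7, -0.1, -1.8]
grip_width: 0.0105
clock: 5.72
tcp_pos: [0.5682, 0.1504, 0.2794]
orientation: [-1.565, -0.14, 0.134]
contact_force: [0.3, -0.0, -2.2]
grip_width: 0.0106
now [0.5676 0.1505 0.2766] yaw 10.01 tilt 0.13 q [-0.71  0.3   0.44  1.74 -0.14  1.12 -0.05]
turn first [-0.06  0.    0.12] then shift [-79.6 -23.4  96.3] | shift in current axes [-79.5 -23.5  96.3] world mm [-95.1  81.   23.4]
```

View pics/w4.png

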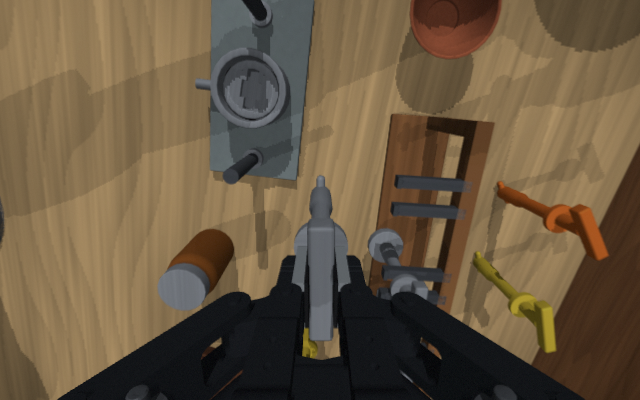

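View pics/d4.png

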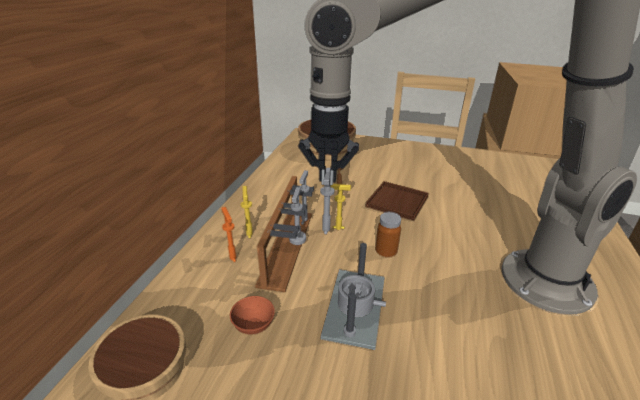

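View pics/s4.png

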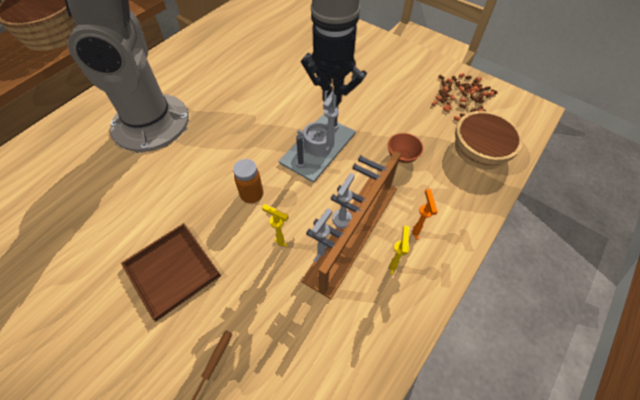

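```bash
cat > foot.py <<'E'
from h import *
import sys
def shaft(tags,T):
    # cloud points in tool frame below collar
    for n in tags:
        P=cloud(load(n)).reshape(-1,3); P=P[np.isfinite(P[:,0])]
        L=(P-T[:3,3])@T[:3,:3]
        for lo,hi in((-.0,.015),(.035,.06),(.06,.085),(.09,.12),(.12,.138)):
            m=(L[:,1]>lo)&(L[:,1]<hi)&(np.hypot(L[:,0],L[:,2])<.035); Q=L[m]
            if len(Q)>3: print(n,lo,len(Q),"x %.4f..%.4f z %.4f..%.4f y %.4f..%.4f"%(Q[:,0].min(),Q[:,0].max(),Q[:,2].min(),Q[:,2].max(),Q[:,1].min(),Q[:,1].max()))
if __name__=="__main__":
    T=T_tool(); shaft(sys.argv[1:],T)
E
python3 foot.py w4 d4 s4
python3 - <<'E'
from h import *
f=load("w4"); zoom(f,270,160,370,240,6,"w4z"); T=T_tool()
for l in((0,-.0165,0),(0,.1325,0),(0,.1265,.019),(0,.1265,-.019)): print(l,w2p(f,T[:3,:3]@np.array(l)+T[:3,3]))
E
```

```text
w4 -0.0 97 x -0.0155..0.0154 z -0.0049..0.0138 y 0.0133..0.0150
w4 0.035 84 x -0.0061..0.0054 z 0.0030..0.0066 y 0.0472..0.0600
w4 0.06 300 x -0.0092..0.0092 z -0.0051..0.0087 y 0.0600..0.0850
w4 0.09 224 x -0.0096..0.0093 z -0.0005..0.0165 y 0.0900..0.1200
w4 0.12 78 x -0.0096..0.0088 z -0.0003..0.0178 y 0.1200..0.1244
d4 -0.0 97 x -0.0126..0.0174 z -0.0165..0.0170 y 0.0008..0.0148
d4 0.035 56 x -0.0043..0.0074 z -0.0022..0.0074 y 0.0350..0.0592
d4 0.06 63 x -0.0053..0.0117 z -0.0026..0.0096 y 0.0602..0.0848
d4 0.09 90 x -0.0060..0.0113 z 0.0006..0.0189 y 0.0902..0.1193
d4 0.12 7 x -0.0059..0.0105 z -0.0002..0.0193 y 0.1201..0.1235
s4 -0.0 38 x -0.0090..0.0097 z -0.0158..0.0072 y 0.0025..0.0149
s4 0.035 51 x -0.0033..0.0085 z -0.0097..0.0023 y 0.0351..0.0580
s4 0.06 55 x -0.0072..0.0102 z -0.0096..0.0043 y 0.0601..0.0839
s4 0.09 78 x -0.0078..0.0102 z -0.0180..0.0051 y 0.0900..0.1199
s4 0.12 18 x -0.0072..0.0096 z -0.0188..-0.0003 y 0.1202..0.1247
(0, -0.0165, 0) (np.float64(320.7022983837888), np.float64(275.87049144174335))
(0, 0.1325, 0) (np.float64(320.4029760714023), np.float64(191.7372349117244))
(0, 0.1265, 0.019) (np.float64(320.3981545841845), np.float64(173.5617555469707))
(0, 0.1265, -0.019) (np.float64(320.41985718421716), np.float64(212.62313251886133))
```

View pics/w4z.png

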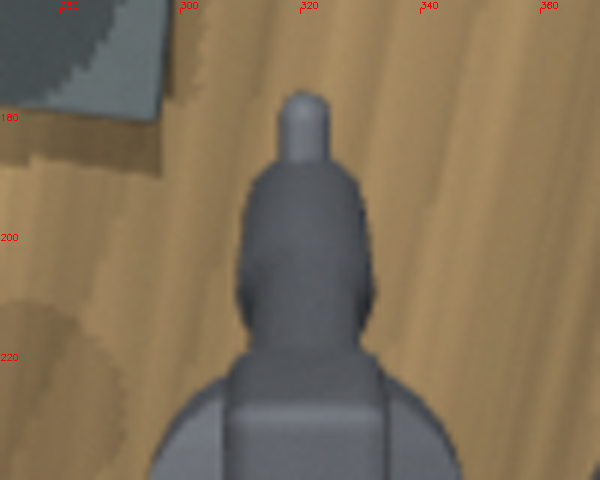

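```bash
python3 -m jog '0 6.35 0 0 0 0 0;0 6.35 0 0 0 0 0;0 0 0 0 0 0 0;0 0 0 0 0 0 0;0 0 0 0 0 0 0' 
python3 plan.py .4725 .2315 .280 -2.7
```

```text
clock: 6.28
tcp_pos: [0.5668, 0.1503, 0.2746]
orientation: [-1.571, 0.036, -0.033]
contact_force: [0.6, -0.3, -2.4]
grip_width: 0.0104
now [0.5668 0.1503 0.2746] yaw -2.51 tilt 0.12 q [-0.74  0.31  0.48  1.75 -0.16  1.12 -0.26]
turn first [ 0.06  0.19 -0.11] then shift [-98.1  -5.4  76.6] | shift in current axes [-97.8  -5.3  77. ] world mm [-94.3  81.2   5.4]
```

```bash
python3 -m jog '0 0 0 -24 -5 19 0;0 0 0 -24 0 19 0;0 0 0 -24 0 19 0;0 0 0 -26 0 20 0;0 0 0 0 0 0 0' 
python3 -m jog '0 0 0 0 0 0 0;0 0 0 0 0 0 0;0 0 0 0 0 0 0;0 0 0 0 0 0 0;0 0 0 0 0 0 0'
python3 - <<'E'
from h import *
f=grab("wrist","w5"); g=grab("side","d5"); f=grab("scene","s5")
zoom(f,270,60,380,170,5,"s5z");zoom(g,310,160,420,300,4,"d5z");f=load("w5"); zoom(f,250,120,390,220,5,"w5z")
E
python3 plan.py .4725 .2315 .280 -2.7
python3 foot.py w5 d5 s5
```

```text
clock: 6.7
tcp_pos: [0.4681, 0.2372, 0.28]
orientation: [-1.569, 0.032, -0.025]
contact_force: [-0.2, 0.4, -3.3]
grip_width: 0.0105
clock: 7.12
tcp_pos: [0.474, 0.2311, 0.2807]
orientation: [-1.571, 0.038, -0.038]
contact_force: [0.1, -0.5, -0.9]
grip_width: 0.0105
now [0.4736 0.2315 0.2807] yaw -2.73 tilt 0.01 q [-0.94  0.19  0.43  1.87 -0.09  1.1  -0.53]
turn first [ 0.01 -0.03 -0.  ] then shift [-1.1  0.7 -0.1] | shift in current axes [-1.1  0.7 -0.1] world mm [-1.1 -0.  -0.7]
w5 0.035 63 x -0.0065..0.0049 z 0.0023..0.0062 y 0.0497..0.0600
w5 0.06 246 x -0.0088..0.0071 z -0.0045..0.0074 y 0.0601..0.0849
w5 0.09 197 x -0.0101..0.0086 z -0.0008..0.0086 y 0.0902..0.1200
w5 0.12 122 x -0.0102..0.0083 z -0.0008..0.0177 y 0.1201..0.1262
d5 -0.0 31 x -0.0062..0.0073 z -0.0017..0.0076 y 0.0001..0.0148
d5 0.035 67 x -0.0064..0.0075 z -0.0014..0.0084 y 0.0355..0.0597
d5 0.06 67 x -0.0075..0.0085 z -0.0032..0.0087 y 0.0605..0.0850
d5 0.09 99 x -0.0093..0.0102 z -0.0033..0.0115 y 0.0903..0.1199
d5 0.12 33 x -0.0092..0.0078 z -0.0021..0.0185 y 0.1200..0.1290
s5 -0.0 27 x -0.0025..0.0068 z -0.0078..0.0006 y 0.0010..0.0142
s5 0.035 55 x -0.0031..0.0082 z -0.0094..0.0036 y 0.0350..0.0600
s5 0.06 53 x -0.0031..0.0084 z -0.0111..0.0034 y 0.0602..0.0846
s5 0.09 66 x -0.0048..0.0105 z -0.0111..0.0050 y 0.0906..0.1197
s5 0.12 31 x -0.0032..0.0093 z -0.0209..0.0162 y 0.1201..0.1306
```

View pics/w5z.png

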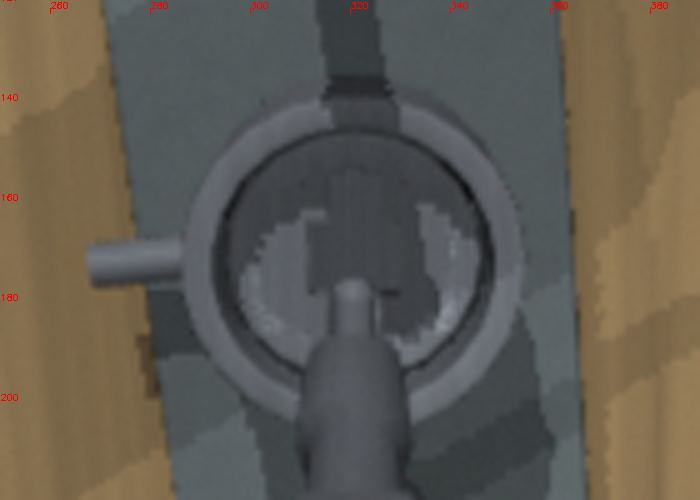

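View pics/s5z.png

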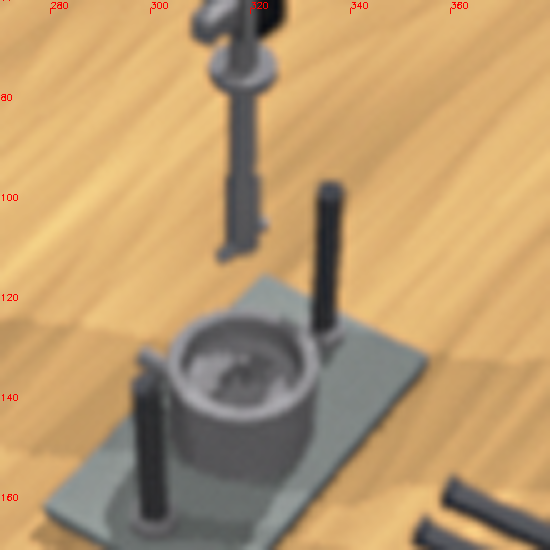

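View pics/d5z.png

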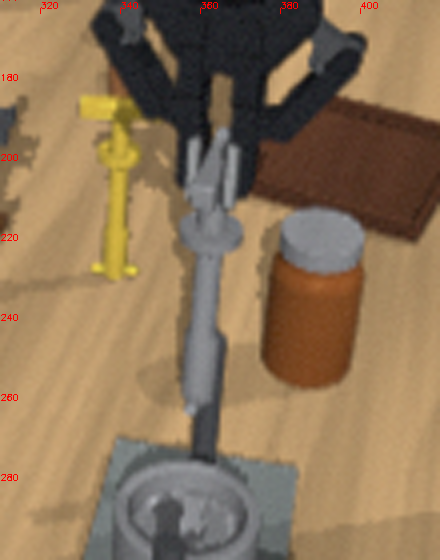

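```bash
cat > fit.py <<'E'
from h import *
def tfit(f,c,foot=None,zt=.052):
    v,u=np.mgrid[0:400,0:640]; s=slopes(f,u.ravel()*1.,v.ravel()*1.); ray=f["c2w"][:3,:3]@np.stack([s[0],-s[1],-np.ones_like(s[0])]); o=f["c2w"][:3,3]
    X=(o[:,None]+ray*((zt-o[2])/ray[2])).T[:,:2]; Z=cloud(f)[...,2].ravel()
    sel=(np.hypot(*(X-c).T)<.030)&(Z<.056)&np.isfinite(Z)   # drop puller/rim
    X=X[sel]; M=Z[sel]<zt-.0045
    best=[]
    for dx in np.arange(-.004,.0041,.0005):
      for dy in np.arange(-.004,.0041,.0005):
        for yw in np.arange(-10,6,1.):
          a=np.radians(yw); d=X-c-[dx,dy]; ty=d@[-np.sin(a),np.cos(a)]; tx=d@[np.cos(a),np.sin(a)]
          t=((abs(tx)<.0065)&(abs(ty)<.0225))|(np.hypot(tx,ty)<.0107)
          best.append(((t^M).sum(),c[0]+dx,c[1]+dy,yw))
    best.sort(); b=np.array(best[:15]); print(M.sum(),len(M),b[0],b.mean(0).round(4))
E
python3 - <<'E'
from fit import *
tfit(load("w1"),np.array([.4725,.2313])); tfit(load("w5"),np.array([.4725,.2313]))
f=load("w5"); P=cloud(f).reshape(-1,3); 
m=np.isfinite(P[:,0])&(abs(P[:,2]-.066)<.004)&(np.hypot(P[:,0]-.4725,P[:,1]-.2313)<.06); Q=P[m]
M=np.c_[2*Q[:,:2],np.ones(len(Q))]; s=np.linalg.lstsq(M,(Q[:,:2]**2).sum(1),rcond=None)[0]; print("rim",len(Q),s[:2],np.sqrt(s[2]+s[0]**2+s[1]**2),Q[:,2].mean())
E
```

```text
653 2580 [97.      0.4725  0.2308 -3.    ] [102.8      0.4725   0.2312  -2.7333]
362 1583 [50.      0.4725  0.2308 -2.    ] [57.2     0.4727  0.2304 -1.6   ]
rim 1159 [0.47256761 0.23123793] 0.03775579974388455 0.06558603703606113
```

```bash
python3 -m jog '0 0 0 -0.7 20 0.2 0;0 0 0 0 20 0 0;0 0 0 0 20 0 0;0 0 0 0 15 0 0;0 0 0 0 10 0 0' 
python3 -m jog '0 0 0 0 3 0 0;0 0 0 0 0 0 0;0 0 0 0 0 0 0;0 0 0 0 0 0 0;0 0 0 0 0 0 0' 
python3 plan.py .473 .2315 .190 -2.7
python3 - <<'E'
from h import *
f=grab("wrist","w6"); zoom(f,250,120,390,240,5,"w6z"); g=grab("scene","s6"); zoom(g,270,60,380,170,5,"s6z")
E
python3 foot.py w6 s6
```

```text
clock: 7.68
tcp_pos: [0.472, 0.2318, 0.1942]
orientation: [-1.572, 0.038, -0.036]
contact_force: [0.8, -0.3, -1.7]
grip_width: 0.0106
clock: 8.1
tcp_pos: [0.4732, 0.2325, 0.1938]
orientation: [-1.569, 0.036, -0.038]
contact_force: [0.0, 1.0, -1.6]
grip_width: 0.0103
now [0.4732 0.2325 0.1938] yaw -2.69 tilt 0.11 q [-0.91  0.29  0.41  1.97 -0.14  0.91 -0.48]
turn first [-0.07  0.01  0.08] then shift [-0.1  3.8 -1.1] | shift in current axes [-0.1  3.8 -1.1] world mm [-0.2 -1.  -3.8]
w6 0.035 64 x -0.0059..0.0048 z 0.0039..0.0067 y 0.0497..0.0599
w6 0.06 250 x -0.0089..0.0078 z -0.0040..0.0079 y 0.0600..0.0850
w6 0.09 197 x -0.0103..0.0086 z -0.0006..0.0092 y 0.0902..0.1197
w6 0.12 579 x -0.0348..0.0346 z -0.0314..0.0349 y 0.1200..0.1380
s6 -0.0 20 x -0.0024..0.0098 z -0.0089..0.0029 y 0.0003..0.0145
s6 0.035 40 x -0.0024..0.0074 z -0.0088..0.0040 y 0.0363..0.0600
s6 0.06 39 x -0.0032..0.0086 z -0.0116..0.0034 y 0.0603..0.0850
s6 0.09 50 x -0.0056..0.0105 z -0.0120..0.0020 y 0.0900..0.1196
s6 0.12 91 x -0.0342..0.0338 z -0.0289..0.0342 y 0.1205..0.1380
```

View pics/w6z.png

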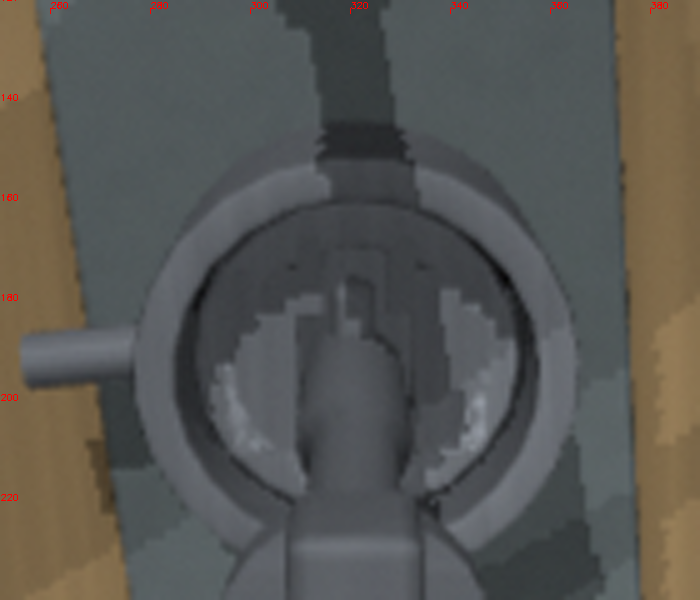

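View pics/s6z.png

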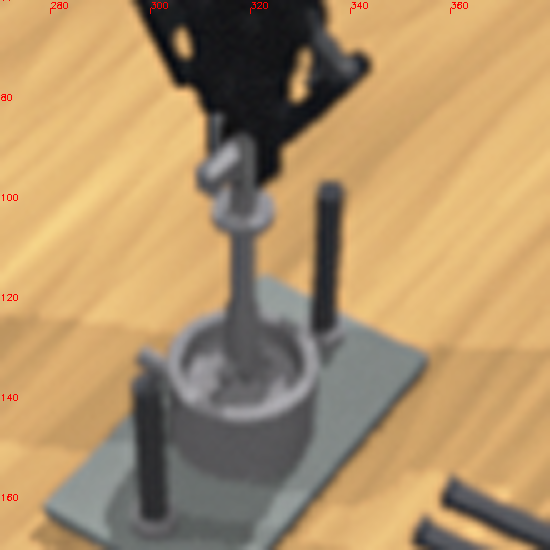

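```bash
python3 -m jog '0 0 0 0 4 -0.6 0;0 0 0 0 4 0 0;0 0 0 0 3 0 0;0 0 0 0 2 0 0;0 0 0 0 0 0 0' 
python3 -m jog '0 0 0 0 2 0 0;0 0 0 0 2 0 0;0 0 0 0 2 0 0;0 0 0 0 0 0 0;0 0 0 0 0 0 0' 
python3 plan.py .473 .2315 .163 -2.7
```

```text
clock: 8.62
tcp_pos: [0.4721, 0.2314, 0.1791]
orientation: [-1.571, 0.038, -0.036]
contact_force: [0.2, -0.8, -1.7]
grip_width: 0.0108
clock: 9.03
tcp_pos: [0.4725, 0.2316, 0.1737]
orientation: [-1.571, 0.037, -0.037]
contact_force: [0.4, 0.4, -1.7]
grip_width: 0.0102
now [0.4725 0.2316 0.1737] yaw -2.69 tilt 0.01 q [-0.9   0.31  0.4   1.99 -0.16  0.87 -0.46]
turn first [ 0.01  0.01 -0.01] then shift [ 0.5 10.7 -0.1] | shift in current axes [ 0.5 10.7 -0.1] world mm [  0.5  -0.1 -10.7]
```

```bash
python3 -m jog '0 0 0 0 2.5 0 0;0 0 0 0 2.5 0 0;0 0 0 0 2.5 0 0;0 0 0 0 1.5 0 0;0 0 0 0 0 0 0' 
python3 plan.py .473 .2315 .163 -2.7
```

```text
clock: 9.45
tcp_pos: [0.4723, 0.2315, 0.1643]
orientation: [-1.571, 0.037, -0.036]
contact_force: [0.1, 0.4, -1.7]
grip_width: 0.0104
now [0.4723 0.2315 0.1643] yaw -2.69 tilt 0.04 q [-0.9   0.33  0.4   2.   -0.17  0.85 -0.46]
turn first [ 0.03  0.01 -0.03] then shift [0.7 1.3 0.1] | shift in current axes [0.7 1.3 0.1] world mm [ 0.7  0.  -1.3]
```

```bash
python3 -m jog '0 0 0 0 1.3 0 0;0 0 0 0 0 0 0;0 4 0 0 0 0 0;0 4 0 0 0 0 0;0 4 0 0 0 0 0' 
python3 -m jog '0 4 0 0 0 0 0;0 4 0 0 0 0 0;0 4 0 0 0 0 0;0 4 0 0 0 0 0;0 4 0 0 0 0 0'
python3 - <<'E'
from h import *
o=r.get_obs(); print(o["moment"],o["contact_force"])
E
python3 plan.py .4725 .2315 .163 -77
```

```text
clock: 9.87
tcp_pos: [0.4726, 0.2316, 0.1636]
orientation: [-1.561, 0.204, -0.204]
contact_force: [-0.2, 0.0, -1.9]
grip_width: 0.0104
clock: 10.28
tcp_pos: [0.4726, 0.2317, 0.1636]
orientation: [-1.517, 0.477, -0.477]
contact_force: [0.0, 0.6, -2.3]
grip_width: 0.0105
[-0.00703401  0.00452598 -0.00311889] [ 0.03993469  0.6320076  -2.34117776]
now [0.4726 0.2317 0.1636] yaw -34.88 tilt 0.01 q [-1.    0.34  0.52  2.   -0.23  0.85 -0.96]
turn first [-1.000e-02  4.212e+01 -0.000e+00] then shift [ 0.1  0.6 -0.1] | shift in current axes [ 0.   0.6 -0.2] world mm [-0.1 -0.2 -0.6]
```

```bash
python3 -m jog '0 4 0 0 0 0 0;0 4 0 0 0 0 0;0 4 0 0 0 0 0;0 4 0 0 0 0 0;0 4 0 0 0 0 0' 
python3 -m jog '0 4 0 0 0 0 0;0 4 0 0 0 0 0;0 4 0 0 0 0 0;0 4 0 0 0 0 0;0 4 0 0 0 0 0' 
python3 -m jog '0 2.5 0 0 0 0 0;0 0 0 0 0 0 0;0 0 0 0 0 0 0;0 0 0 0 0 0 0;0 0 0 0 0 0 0'
python3 - <<'E'
from h import *
o=r.get_obs(); print(o["moment"],o["contact_force"])
g=grab("scene","s7"); zoom(g,270,60,380,170,5,"s7z"); grab("wrist","w7")
E
python3 plan.py .4725 .2315 .163 -77
```

```text
clock: 10.7
tcp_pos: [0.4726, 0.2317, 0.1636]
orientation: [-1.438, 0.747, -0.747]
contact_force: [0.7, 0.7, -1.9]
grip_width: 0.0104
clock: 11.12
tcp_pos: [0.4726, 0.2318, 0.1636]
orientation: [-1.322, 1.013, -1.012]
contact_force: [0.1, -0.5, -2.1]
grip_width: 0.0107
clock: 11.53
tcp_pos: [0.4726, 0.2317, 0.1636]
orientation: [-1.307, 1.042, -1.042]
contact_force: [-0.1, 0.4, -1.0]
grip_width: 0.0104
[-0.05933536  0.01760264  0.00080533] [-0.0647558   0.35265822 -1.01503856]
now [0.4726 0.2316 0.1635] yaw -77.16 tilt 0.01 q [-1.13  0.38  0.7   2.01 -0.32  0.86 -1.6 ]
turn first [-0.   -0.16 -0.01] then shift [ 0.1  0.5 -0.1] | shift in current axes [ 0.1  0.5 -0.1] world mm [-0.1 -0.1 -0.5]
```

View pics/w7.png

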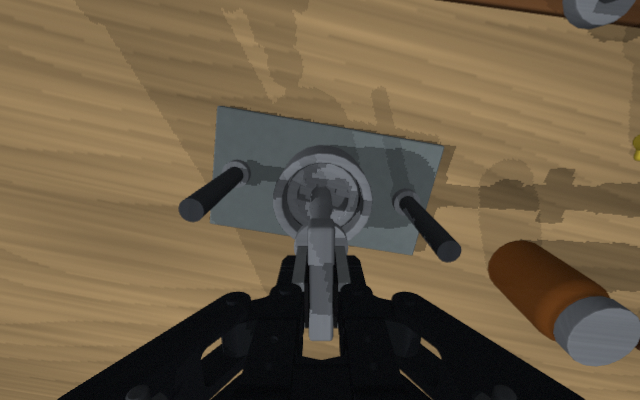

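```bash
python3 -m jog '0 0 0 0 -2 0 0;0 0 0 0 -2 0 0;0 0 0 0 -2 0 0;0 0 0 0 -2 0 0;0 0 0 0 -2 0 0' 110
python3 -m jog '0 0 0 0 -4 0 0;0 0 0 0 -4 0 0;0 0 0 0 -4 0 0;0 0 0 0 -4 0 0;0 0 0 0 -4 0 0'
python3 -m jog '0 0 0 0 -6 0 0;0 0 0 0 -6 0 0;0 0 0 0 -6 0 0;0 0 0 0 -6 0 0;0 0 0 0 -6 0 0'
python3 - <<'E'
from h import *
grab("wrist","w8");g=grab("scene","s8"); zoom(g,260,50,400,170,5,"s8z")
E
python3 plan.py .4725 .2315 .163 -77
```

```text
clock: 12.05
tcp_pos: [0.4719, 0.2313, 0.173]
orientation: [-1.308, 1.043, -1.043]
contact_force: [1.4, -0.1, -11.6]
grip_width: 0.0099
clock: 12.47
tcp_pos: [0.4728, 0.2317, 0.1943]
orientation: [-1.306, 1.043, -1.043]
contact_force: [-0.6, -0.3, -5.6]
grip_width: 0.0099
clock: 12.88
tcp_pos: [0.4727, 0.2316, 0.2244]
orientation: [-1.306, 1.043, -1.043]
contact_force: [0.5, -0.3, -6.2]
grip_width: 0.0097
now [0.4733 0.2319 0.2248] yaw -77.19 tilt 0.13 q [-1.19  0.29  0.75  1.95 -0.24  0.98 -1.68]
turn first [-0.12 -0.19 -0.06] then shift [ 0.2 61.8 -0.9] | shift in current axes [ 0.3 61.8 -1. ] world mm [ -0.8  -0.4 -61.8]
```

View pics/w8.png

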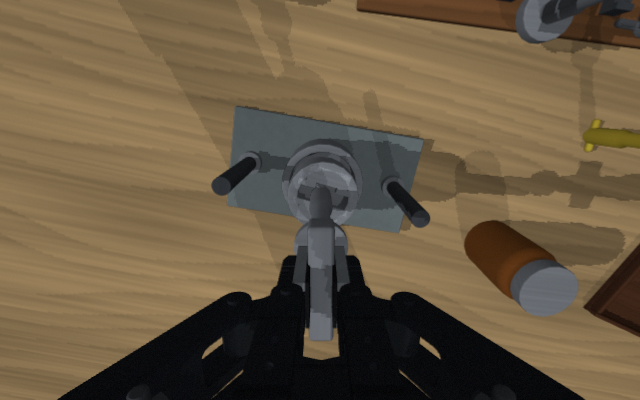

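View pics/s8z.png

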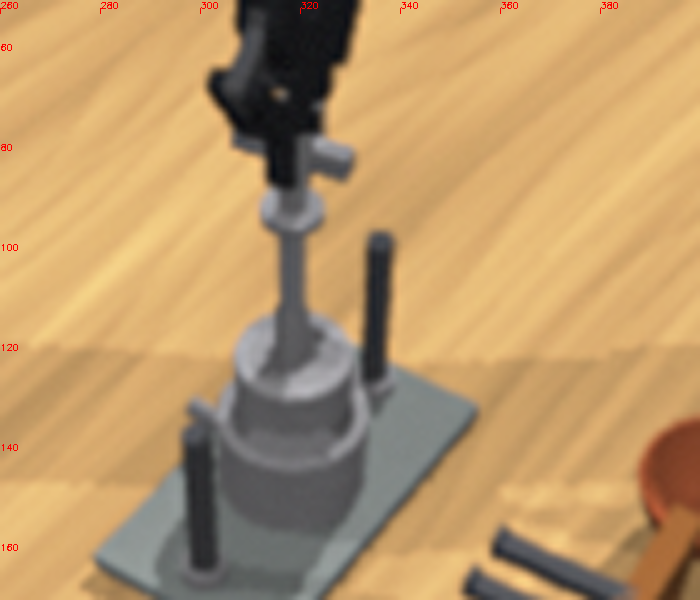

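```bash
python3 -m jog '0 0 0 0 -8 0 0;0 0 0 0 -12 0 0;0 0 0 0 -12 0 0;0 0 0 0 -12 0 0;0 0 0 0 -12 0 0'
python3 -m jog '0 0 0 0 -8 0 0;0 0 0 0 -4 0 0;0 0 0 0 0 0 0;0 0 0 6 0 -2 0;0 0 0 12 0 -4 0'
python3 plan.py .428 -.278 .29 -77
python3 -m jog '0 0 0 16 0 -5 0;0 0 0 20 0 -6.5 0;0 0 0 22 0 -7 0;0 0 0 22 0 -7 0;0 0 0 22 0 -7 0'
python3 -m jog '0 0 0 22 0 -7 0;0 0 0 22 0 -7 0;0 0 0 22 0 -7 0;0 0 0 22 0 -7 0;0 0 0 22 0 -7 0'
python3 plan.py .428 -.278 .29 -77
```

```text
clock: 13.4
tcp_pos: [0.4729, 0.2315, 0.2812]
orientation: [-1.306, 1.043, -1.043]
contact_force: [0.5, 0.5, -5.8]
grip_width: 0.01
clock: 13.82
tcp_pos: [0.4701, 0.2135, 0.2909]
orientation: [-1.309, 1.041, -1.041]
contact_force: [0.0, 0.3, -5.9]
grip_width: 0.0097
now [0.4701 0.2135 0.2909] yaw -77.04 tilt 0.05 q [-1.23  0.18  0.79  1.9  -0.14  1.12 -1.73]
turn first [ 0.04 -0.04  0.03] then shift [ 469.4    0.9 -151.6] | shift in current axes [ 469.5    1.2 -151.3] world mm [ -42.1 -491.5   -0.9]
clock: 14.23
tcp_pos: [0.4609, 0.1021, 0.2912]
orientation: [-1.306, 1.045, -1.044]
contact_force: [0.2, 0.6, -6.3]
grip_width: 0.0096
clock: 14.65
tcp_pos: [0.4504, -0.0127, 0.2911]
orientation: [-1.305, 1.046, -1.044]
contact_force: [0.6, -0.7, -6.7]
grip_width: 0.0101
now [ 0.4504 -0.0127  0.2911] yaw -77.34 tilt 0.08 q [-1.03  0.    0.95  2.03 -0.    1.11 -1.43]
turn first [ 0.03 -0.34 -0.07] then shift [253.4   1.1 -81.5] | shift in current axes [253.9   0.9 -80. ] world mm [ -22.4 -265.3   -1.1]
```

```bash
python3 -m jog '0 0 0 22 0 -7 0;0 0 0 22 0 -7 0;0 0 0 22 0 -7 0;0 0 0 22 0 -7 0;0 0 0 22 0 -7 0'
python3 -m jog '0 0 0 22 0 -7 0;0 0 0 22 0 -7 0;0 0 0 22 0 -7 0;0 0 0 22 0 -7 0;0 0 0 22 0 -7 0'
python3 -m jog '0 0 0 15 0 -5 0;0 0 0 10 0 -3 0;0 0 0 5 0 -2 0;0 0 0 0 0 0 0;0 0 0 0 0 0 0'
python3 -m jog '0 0 0 0 0 0 0;0 0 0 0 0 0 0;0 0 0 0 0 0 0;0 0 0 0 0 0 0;0 0 0 0 0 0 0'
python3 plan.py .428 -.278 .29 -77
python3 - <<'E'
from h import *
grab("wrist","w9");g=grab("scene","s9");d=grab("side","d9")
for f in(load("w9"),):
  P=cloud(f).reshape(-1,3); P=P[np.isfinite(P[:,0])]
  Q=P[(abs(P[:,2]-.02)<.003)&(np.hypot(P[:,0]-.426,P[:,1]+.28)<.14)]; print(len(Q),cv2.minAreaRect(Q[:,:2].astype(np.float32)*1000))
E
```

```text
clock: 15.07
tcp_pos: [0.44, -0.1273, 0.2911]
orientation: [-1.304, 1.046, -1.043]
contact_force: [0.5, -1.0, -6.6]
grip_width: 0.0101
clock: 15.48
tcp_pos: [0.4299, -0.2417, 0.2913]
orientation: [-1.305, 1.045, -1.044]
contact_force: [0.7, 0.1, -5.9]
grip_width: 0.0098
clock: 15.9
tcp_pos: [0.4282, -0.2708, 0.2913]
orientation: [-1.305, 1.045, -1.043]
contact_force: [-0.5, 1.3, -6.0]
grip_width: 0.0098
clock: 16.32
tcp_pos: [0.4295, -0.2701, 0.2915]
orientation: [-1.307, 1.042, -1.042]
contact_force: [0.3, -0.9, -6.2]
grip_width: 0.0099
now [ 0.4295 -0.2701  0.2915] yaw -77.14 tilt 0.01 q [-0.51  0.23  1.13  1.92 -0.23  1.13 -0.63]
turn first [-0.   -0.14 -0.01] then shift [ 7.4  1.5 -3.2] | shift in current axes [ 7.4  1.5 -3.2] world mm [-1.5 -7.9 -1.5]
1818 ((426.5783386230469, -278.1710205078125), (169.97769165039062, 170.2103271484375), 77.09408569335938)
```

View pics/w9.png

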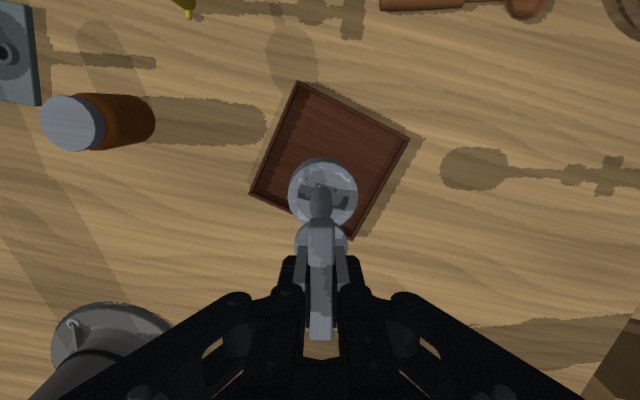

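View pics/s9.png

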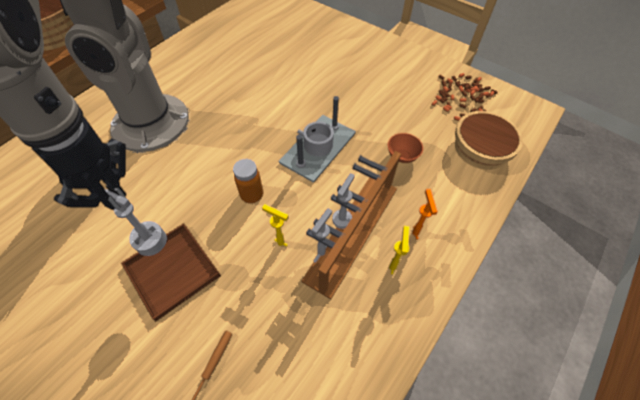

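```bash
python3 - <<'E'
from h import *
T=T_tool()
for n in("w9","s9","d9"):
  P=cloud(load(n)).reshape(-1,3); P=P[np.isfinite(P[:,0])]
  d=np.hypot(P[:,0]-T[0,3],P[:,1]-T[1,3]); Q=P[(d<.030)&(d>.0235)&(P[:,2]>.12)&(P[:,2]<.21)]
  print(n,len(Q),np.percentile(Q[:,2],[5,50,95]) if len(Q) else 0)
  if n=="w9":
    Q=Q[Q[:,2]>.16]; A=np.c_[Q[:,:2]-T[:2,3],np.ones(len(Q))]; print(np.linalg.lstsq(A,Q[:,2],rcond=None)[0])
E
python3 plan.py .4268 -.278 .29
```

```text
w9 1147 [0.17521541 0.17677883 0.17855963]
[-0.01366082  0.03836134  0.17685313]
s9 221 [0.17466067 0.17705718 0.17936526]
d9 99 [0.15306844 0.17357618 0.1802228 ]
now [ 0.4294 -0.2703  0.2915] yaw -77.17 tilt 0.00 q [-0.51  0.23  1.13  1.92 -0.23  1.13 -0.63]
turn first [-0. -0. -0.] then shift [ 6.9  1.5 -4.2] | shift in current axes [ 6.9  1.5 -4.2] world mm [-2.6 -7.7 -1.5]
```

```bash
python3 -m jog '0 0 0 3.5 8 -2 0;0 0 0 3.5 14 -2 0;0 0 0 0 16 0 0;0 0 0 0 16 0 0;0 0 0 0 16 0 0'
python3 -m jog '0 0 0 0 14 0 0;0 0 0 0 12 0 0;0 0 0 0 10 0 0;0 0 0 0 8 0 0;0 0 0 0 6 0 0'
python3 -m jog '0 0 0 0 5 0 0;0 0 0 0 4 0 0;0 0 0 0 3 0 0;0 0 0 0 2 0 0;0 0 0 0 0 0 0'
python3 plan.py .4268 -.278 .1507
```

```text
clock: 16.88
tcp_pos: [0.4267, -0.2785, 0.2202]
orientation: [-1.307, 1.043, -1.043]
contact_force: [-0.2, 0.1, -6.7]
grip_width: 0.01
clock: 17.3
tcp_pos: [0.4269, -0.2783, 0.1706]
orientation: [-1.307, 1.043, -1.043]
contact_force: [-0.2, -0.2, -6.1]
grip_width: 0.01
clock: 17.72
tcp_pos: [0.427, -0.2781, 0.1574]
orientation: [-1.307, 1.043, -1.043]
contact_force: [-0.8, 0.4, -6.5]
grip_width: 0.0099
now [ 0.427  -0.2781  0.1574] yaw -77.18 tilt 0.01 q [-0.29  0.44  0.95  2.06 -0.47  0.87 -0.42]
turn first [ 0.    0.   -0.01] then shift [-0.2  6.7 -0.2] | shift in current axes [-0.2  6.7 -0.2] world mm [-0.2  0.1 -6.7]
```

```bash
python3 -m jog '0 0 0 0 1.5 0 0;0 0 0 0 1 0 0;0 0 0 0 1 0 0;0 0 0 0 1 0 0;0 0 0 0 0.5 0 0'
python3 -m jog '0 0 0 0 0.5 0 0;0 0 0 0 0.5 0 0;0 0 0 0 0.5 0 0;0 0 0 0 0 0 0;0 0 0 0 0 0 0'
python3 plan.py .4268 -.278 .1507
```

```text
clock: 18.13
tcp_pos: [0.427, -0.2782, 0.1524]
orientation: [-1.307, 1.043, -1.043]
contact_force: [-0.3, 0.2, -6.6]
grip_width: 0.0099
clock: 18.55
tcp_pos: [0.427, -0.2782, 0.151]
orientation: [-1.307, 1.043, -1.043]
contact_force: [-0.0, 0.1, -6.9]
grip_width: 0.0105
now [ 0.427  -0.2782  0.151 ] yaw -77.19 tilt 0.00 q [-0.28  0.45  0.94  2.07 -0.48  0.86 -0.41]
turn first [-0. -0. -0.] then shift [-0.2  0.3 -0.1] | shift in current axes [-0.2  0.3 -0.1] world mm [-0.2  0.2 -0.3]
```

```bash
python3 -m jog '0 0 0 0 0.5 0 0;0 0 0 0 0.5 0 0;0 0 0 0 0 0 0;0 0 0 0 0 0 0;0 0 0 0 0 0 0'
python3 -m jog '0 0 0 0 0.5 0 0;0 0 0 0 0.5 0 0;0 0 0 0 0 0 0;0 0 0 0 0 0 0;0 0 0 0 0 0 0'
python3 plan.py .4268 -.278 .1507
```

```text
clock: 18.97
tcp_pos: [0.4272, -0.2785, 0.1502]
orientation: [-1.307, 1.042, -1.044]
contact_force: [-0.1, 0.5, -2.2]
grip_width: 0.0096
clock: 19.38
tcp_pos: [0.427, -0.2783, 0.149]
orientation: [-1.307, 1.043, -1.043]
contact_force: [-0.1, 0.7, -2.1]
grip_width: 0.0099
now [ 0.427  -0.2783  0.149 ] yaw -77.19 tilt 0.01 q [-0.27  0.45  0.94  2.07 -0.48  0.85 -0.41]
turn first [-0.01  0.    0.01] then shift [-0.3 -1.7 -0.1] | shift in current axes [-0.3 -1.7 -0.1] world mm [-0.2  0.3  1.7]
```

```bash
python3 -m jog '0 0 0 0 1 0 0;0 0 0 0 1 0 0;0 0 0 0 1 0 0;0 0 0 0 0 0 0;0 0 0 0 0 0 0'
python3 -m jog '0 0 0 0 0.5 0 0;0 0 0 0 0 0 0;0 0 0 0 0.5 0 0;0 0 0 0 0 0 0;0 0 0 0 0 0 0'
```

```text
clock: 19.8
tcp_pos: [0.4269, -0.2782, 0.1459]
orientation: [-1.307, 1.043, -1.043]
contact_force: [0.5, 0.4, -2.4]
grip_width: 0.0098
clock: 20.22
tcp_pos: [0.427, -0.2782, 0.145]
orientation: [-1.307, 1.043, -1.043]
contact_force: [1.0, -0.6, -2.2]
grip_width: 0.0097
```

```bash
python3 -m jog '0 0 0 0 0.5 0 0;0 0 0 0 0 0 0;0 0 0 0 0 0 0;0 0 0 0 0 0 0;0 0 0 0 0 0 0'
python3 -m jog '0 0 0 0 0.5 0 0;0 0 0 0 0 0 0;0 0 0 0 0 0 0;0 0 0 0 0 0 0;0 0 0 0 0 0 0'
```

```text
clock: 20.63
tcp_pos: [0.427, -0.2782, 0.1445]
orientation: [-1.307, 1.043, -1.043]
contact_force: [-0.4, -0.8, -2.6]
grip_width: 0.0096
clock: 21.05
tcp_pos: [0.4271, -0.2783, 0.1441]
orientation: [-1.307, 1.043, -1.043]
contact_force: [0.6, -0.1, 1.5]
grip_width: 0.0097
```

```bash
python3 -m jog '0 0 0 0 0 0 0.1;0 0 0 0 0 0 0.2;0 0 0 0 0 0 0.4;0 0 0 0 0 0 0.6;0 0 0 0 0 0 0.6'
python3 -m jog '0 0 0 0 0 0 0.6;0 0 0 0 -4 0 0.6;0 0 0 0 -8 0 0.6;0 0 0 0 -12 0 0.6;0 0 0 0 -16 0 0.6'
python3 -m jog '0 0 0 0 -25 0 0.6;0 0 0 0 -25 0 0.6;0 0 0 0 -25 0 0.6;0 0 0 0 -10 0 0.6;0 0 0 0 0 0 0.6'
python3 - <<'E'
from h import *
f=grab("wrist","w10");g=grab("scene","s10");d=grab("side","d10")
zoom(g,100,200,260,330,5,"s10z")
P=cloud(f).reshape(-1,3); P=P[np.isfinite(P[:,0])]
dd=np.hypot(P[:,0]-.427,P[:,1]+.278); Q=P[(dd<.030)&(dd>.0235)&(P[:,2]>.025)&(P[:,2]<.05)]
print(len(Q),np.median(Q[:,2]),np.linalg.lstsq(np.c_[Q[:,:2]-[.427,-.278],np.ones(len(Q))],Q[:,2],rcond=None)[0])
Q=P[(P[:,2]>.16)&(dd<.05)]; print("handle",len(Q),Q.mean(0),cv2.minAreaRect(Q[:,:2].astype(np.float32)*1000))
E
```

```text
clock: 21.47
tcp_pos: [0.427, -0.2782, 0.144]
orientation: [-1.307, 1.043, -1.043]
contact_force: [-0.1, -0.6, 0.9]
grip_width: 0.0511
clock: 21.88
tcp_pos: [0.4265, -0.2781, 0.1848]
orientation: [-1.307, 1.044, -1.042]
contact_force: [0.2, -0.7, 0.1]
grip_width: 0.0514
clock: 22.3
tcp_pos: [0.4282, -0.2792, 0.2719]
orientation: [-1.304, 1.039, -1.046]
contact_force: [0.9, -0.2, -0.3]
grip_width: 0.0508
499 0.03577229608798577 [-6.40881637e-04 -1.59219044e-05  3.58330464e-02]
handle 26060 [ 0.4359442  -0.27435303  0.33075329] ((425.6092834472656, -277.8255310058594), (99.62382507324219, 58.57680130004883), 83.8875732421875)
```

View pics/w10.png

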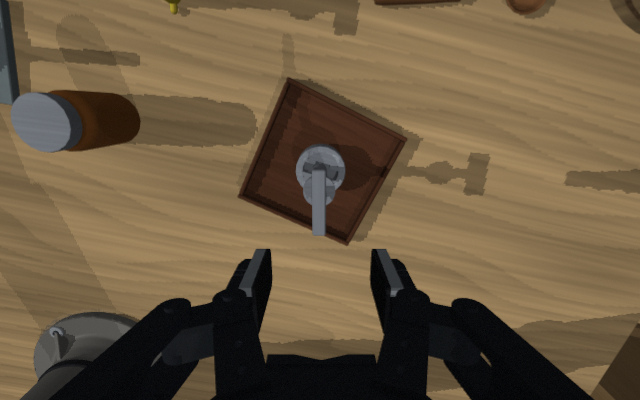

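View pics/s10z.png

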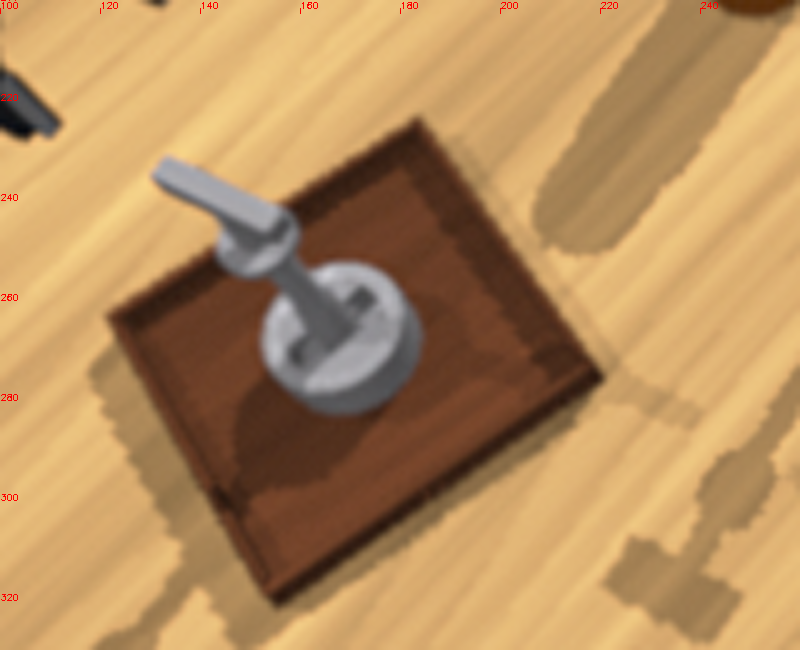

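View pics/d10.png

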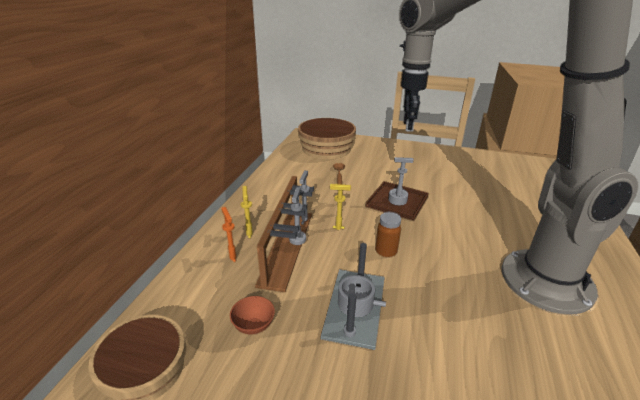

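```bash
python3 -m jog '0 0 0 0 0 0 0.6;0 0 0 0 0 0 0.6;0 0 0 0 0 0 0.6;0 0 0 0 0 0 0.6;0 0 0 0 0 0 0.6'; python3 -c "
from h import *
f=grab('wrist','w11'); P=cloud(f).reshape(-1,3); P=P[np.isfinite(P[:,0])]
dd=np.hypot(P[:,0]-.427,P[:,1]+.278); Q=P[(P[:,2]>.155)&(P[:,2]<.19)&(dd<.05)]; print('handle',len(Q),Q.mean(0),cv2.minAreaRect(Q[:,:2].astype(np.float32)*1000))
print(r.hand_in())"
```

```text
clock: 22.87
tcp_pos: [0.4268, -0.2782, 0.2687]
orientation: [-1.307, 1.044, -1.043]
contact_force: [0.4, -0.1, 0.4]
grip_width: 0.0516
handle 967 [ 0.42726429 -0.27734038  0.1674266 ] ((425.230224609375, -277.2701416015625), (59.96535110473633, 12.205120086669922), 13.088112831115723)
the job is handed in; nothing more can be done
None
```

I took the 38 mm cross-bar puller from the rack's left fork (nearest the bowl), seated it in the plate's slot without contact and turned it about 74.5° clockwise. I then drew the plate straight up out of the pot and set it down in the tray. I released the puller and handed the job in at about 23 s.

**Plate:** my last checks put its top face at 35.8 mm above the table, which matches lying on the tray floor. It was flat to within about 0.1° and about 1–2 mm from the tray's centre.

**Puller:** it stands upright with its handle roughly perpendicular to the slot. I judged that angle from the pictures and did not measure it again after release.

**Everything else:** the other two tools, jar, bowl and spoon looked unmoved in the final pictures, but I did not measure their positions again.

No check failed or disagreed, except one handle measurement that picked up the gripper's own fingers and was redone with a tighter height range. The hand-in gave no verdict.

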